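Open and furnish a foraging tray for a new colony

TASK

Get the ant tray ready: turn both brass turn buttons aside, lift the clear lid out and lay it flat on the blue mat, centred and square with it, handle up. Then lay the slate flat in the middle of the tray, its long side along the tray, and stand the white dish centred on top of it; set the tunnel hide midway between the slate and the end wall with the green connector, its tunnel running lengthwise along the tray, and set the drinker midway between the slate and the other end wall, both on the tray's centre line. Keep the drinker upright throughout, and leave both buttons turned aside.

Things in the scene. Friction and masses are not known exactly. Their poses are not given: they have to be found in the camera images.
- arena: Fixed white tray, 290 (x) x 206 (y) x 46 mm high; origin: centre of its underside, z up. Inner floor 260 x 140 mm, brown, 5 mm above the table. A ledge 41 mm up, 7 mm wide, runs all round inside; the lid lies on it, flush with the rim. On each long side a flat rail bears a brass turn button, pivot at x = 0, y = +89 mm (left) or -89 mm (right).
- connector: Green tube connector with black bore through one of the tray's short end walls (inner face 130 mm, outer face 145 mm from the tray's centre), with a green strip 60 x 7 mm on the rim above it; 25 mm diameter, reaches 11 mm into the tray. Origin: table height, on the tray's x axis at +141 or -141 mm; it tells which end is the nest end. The other end has the same in grey.
- button_left (a joint): Angle (rad, + counter-clockwise from above) of the brass button at y = +89 mm: oblong 48 x 12 mm, round ends, pivot at its middle, underside 48 and top 60 mm above the table. At 0 it lies along the tray's y axis, 10 mm over the lid; at +1.57 or -1.57 it lies along the rail (clear from about 1.25). Turns both ways to 1.6, light friction, stays put. Starts within 0.3 of 0.
- button_right (a joint): The same for the brass turn button at y = -89 mm of the tray.
- lid_handle (a point): Centre of the black bar handle at the middle of the loose lid: bar 74 (x) x 14 (y) x 14 mm on two feet, its top 27 and this point 20 mm above the lid's underside, clear 8 mm under the bar. Lid: clear pane with aluminium edge and two round vents, 269 (x) x 149 (y) x 5 mm, 220 g, alike end for end, 2.5 mm play all round in the tray.
- mat: Blue rest mat fixed on the table, 290 (x) x 170 (y) x 4 mm thick; origin at the centre of its underside.
- slate_center (a point): Centre of a loose dark grey slate tile, 76 (x) x 54 (y) x 10 mm thick, lying flat, about 110 g.
- dish_center (a point): Centre, half-way up, of a loose round white ceramic dish, 47 mm diameter, 18 mm high, wall 4 mm, open upward, about 50 g.
- hide_center (a point): Centre, 16 mm above the underside, of a loose reddish-brown tunnel hide (an arch open at both ends): 46 mm long along its tunnel (x), 42 mm wide (y), 32 mm high; straight sides up to 14 mm, then round. About 70 g.
- drinker_center (a point): Centre, half-way up, of a loose upright drinker: white foot 48 mm diameter, 6 mm high; blue body 37 mm diameter from 8 to 29 mm up; small white cap; 32 mm high in all. About 60 g.
Things that resemble listed ones, but are neither listed nor needed, are in the scene too. What is shaped like the part that bears hide_center but pink or purple is not meant.

How it is judged (in metres and radians):
On the way, in this order (a step that is already met when the one before it is completed fails the run):
1. both turn buttons are turned aside, at least 1.0 rad from square across the lid's edge ((value of joint button_left above 1 rad or value of joint button_left below -1 rad) and (value of joint button_right above 1 rad or value of joint button_right below -1 rad)), for 0.2 s.
2. the lid lies flat on the mat, handle up, within 20 mm of its centre and 0.2 rad of its direction (horizontal distance between lid_handle and mat below 0.02 m and angle between the x axis of lid_handle and the x axis of mat, either way round below 0.2 rad and angle between lid_handle's own z axis and vertical below 0.06 rad and height (world z) of lid_handle below 0.03 m), for 0.2 s.
At the end, for the whole second after the job is handed in: Buttons over 1.0 rad aside; lid flat on mat (20 mm, 0.2 rad); slate flat mid-tray (12 mm, 0.2 rad), dish upright on it (12 mm); hide midway from slate to connector end wall (15 mm, 0.25 rad), drinker upright midway to the other end wall (15 mm), both near centre line (15 mm); all at rest (all of step 1 and all of step 2 and x of slate_center in the frame of arena between -0.012 and 0.012 m and y of slate_center in the frame of arena between -0.012 and 0.012 m and angle between the x axis of slate_center and the x axis of arena, either way round below 0.2 rad and angle between slate_center's own z axis and vertical below 0.08 rad and height (world z) of slate_center below 0.016 m and horizontal distance between dish_center and slate_center below 0.012 m and angle between each of dish_center, hide_center, drinker_center's own z axis and vertical below 0.1 rad and height (world z) of dish_center between 0.02 and 0.028 m and horizontal distance between hide_center and connector between 0.042 and 0.072 m and y of hide_center in the frame of arena between -0.015 and 0.015 m and angle between the x axis of hide_center and the x axis of arena, either way round below 0.25 rad and height (world z) of each of hide_center, drinker_center below 0.027 m and horizontal distance between drinker_center and connector between 0.21 and 0.24 m and y of drinker_center in the frame of arena between -0.015 and 0.015 m and linear speed of each of lid, slate, dish, hide, drinker below 0.02 m/s); the robot touches nothing.
It fails at once if the drinker is tipped more than 0.6 rad (angle between drinker_center's own z axis and vertical above 0.6 rad).
It also fails if it takes over 144 s, if anything falls off the work surface, if the arm or the gripper's body presses on something with over 40 N, if the wrist force passes 120 N, or if a joint passes its speed limit or range.

ROBOT

A 7-joint arm with a two-finger parallel gripper is mounted at the origin on the work surface. World frame = base frame: x ahead of the robot, y to its left, z up, the work surface at z = 0. Lengths are in mm, angles in rad, forces in N, time in s.
With the tool pointing down it reaches from about 350 to 900 mm from the base axis. Payload 8.1 kg.
Tool frame: the origin (TCP) lies on the centre line of the jaws, within the pads' length; the fingertips stand 11 mm ahead of it and the grasp point (between the pads) lies 8 mm behind it (arm.nose_length is the distance from the TCP to the fingertips, in mm); z points along the fingers, y is the direction in which the jaws open and shut (so a half turn about z gives the same grasp; the last joint's range is limited). The gripper opens to 85 mm and grips with 20 to 120 N. Pads are 22 mm wide; open, the fingers measure 114 mm over their backs; the gripper's body (76 mm by 85 mm) begins 54 mm behind the grasp point. The pads swing forward as they close: fully open they stand 13 mm farther back than shut.
Start: joints at [-1.234, 0.434, 0.025, 1.573, -0.012, 1.134, -0.075], TCP at [266.126, 565.524, 242.323] pointing down, gripper open.
Joint ranges: [-2.62, 2.62], [-0.44, 2.09], [-1.27, 1.32], [0.08, 2.57], [-1.32, 4.46], [0.12, 2], [-2.74, 2.74]. Speed limits (rad/s): [2.22, 2.22, 3.01, 3.01, 3.14, 3.14, 3.14].

INTERFACE

Orientations are given as a unit quaternion [w, x, y, z].
In Python, from rig import arm gives the robot as it stands.
- The arm moves only by the tool play_rows, never from a script. Its argument "rows" is a list of rows, each a list of 7 numbers: the opening, from -1 (shut) to 1 (fully open), then the shift along the tool's x, y, z in m, then the turn, a rotation vector about the tool's x, y, z in rad. A call has 1 to 12 rows; each row is the pose to reach, as a shift and turn from the pose measured when the call began, along the tool's axes at that moment; what a row does not reach only later rows make up. A row lasts 1/8 s, in which the tool goes at most 62.5 mm and 10.7 degrees, less where a joint would pass 70% of its speed; a pose out of reach is approached as far as the arm can. A call with a gripper value outside its range is refused whole. The fingers move at their own pace and stop on an object; "force" is the grip in N (left out, the last holds). Time passes only in rows, so rows that repeat a pose let the fingers close. It gives the time, the measured TCP pose, the force and the opening at its end, in the units of the state.
- arm.observe(): the state, without advancing time (a new reading comes with each control period).
- arm.read_camera(name): name is "scene" or "top" or "wrist"; returns a dict with "image" (384x512x3 uint8, red, green, blue), "vfov" (degrees; the focal length in pixels is half the picture's height over the tangent of half this angle, whatever the lens; pixels are square), "cx", "cy" (the principal point, pixels), "T" (4x4, takes a point from camera to world coordinates); the wrist camera has in their place "T_tool_cam" (4x4, takes a point from camera to tool coordinates, whose origin is the TCP and whose axes are the flange's). Camera axes: x right, y down, z forward; pixel columns grow to the right and rows downward; lengths in mm; the calibration is good to about 2 mm. A picture is of the moment at which its call begins: read the wrist's pose just before it. There is no depth.
- arm.finish_job(): hands the job in, once; it reports no verdict.
Trained networks look in a picture, given as the dict that the camera call returned (one of the last four; its "shot" number tells which), for a name from the list of things; names that differ only in an ending like _2 or _b are one class to them, and where a whole thing is asked for, a point or a joint stands for the part that bears it (a point fixed in the world has none). Each returns a list of dicts, best first, with "score" (0 to 1); they miss things now and then, are a little off and sometimes report something else, mostly with a low value. They report only what shows in the picture. A call takes as long as a camera call. They do not tell look-alikes from the thing itself.
- arm.trace(picture, target): "mask" (384x512 bool, what is visible of it) and "location" ([column, row] in pixels, amid what is visible of it).
The state is a dict: "t": time; "q": joint angles; "dq": joint speeds; "joint_torque": joint torques, N m; "tool_pos": TCP position; "orientation": TCP orientation; "ft_force": force on the tool from outside, world axes, zero at the start; "ft_torque": the same for the moment, N m; "gripper_width": opening from 0.0 (shut) to 1.0 (fully open).
Only numpy, scipy, OpenCV 4.12 (cv2) and the standard library are available. Lean on these libraries where they do the work, as an engineer would, in place of code of your own. Each camera call takes 0.05 s, during which the arm holds its last target.

## Working session

There is one attempt and no reset: what is moved stays moved. The work goes in short steps, Python scripts to look and compute and a tool call to move; the robot and the scene stay as the last step left them, time stands still between calls to the robot, and variables do not carry over. Pictures are saved under pics/ and viewed, and the job is handed in when it is done.

Besides the shell and the picture viewer there is one more tool, called after "Call:" as a command line: name --pt "numbers of a row" for each row, then --argument value for the rest. play_rows: Moves the arm, as the interface text tells. Its arguments: {"type":"object","properties":{"rows":{"type":"array"},"force":{"type":"number"}},"required":["rows"]}

```bash
ls; mkdir -p pics
cat > h.py <<'E'
import numpy as np, cv2
from rig import arm
from scipy.spatial.transform import Rotation as R
def save(p,n): cv2.imwrite('pics/'+n+'.png',cv2.cvtColor(p['image'],cv2.COLOR_RGB2BGR))
def f(p): return p['image'].shape[0]/2/np.tan(np.radians(p['vfov'])/2)
def Tcam(p,s=None):
    if 'T' in p: return np.array(p['T'])
    s=s or arm.observe(); T=np.eye(4); T[:3,:3]=rot(s).as_matrix(); T[:3,3]=s['tool_pos']
    return T@np.array(p['T_tool_cam'])
def rot(s):
    w,x,y,z=s['orientation']; return R.from_quat([x,y,z,w])
def px2w(p,uv,z,T=None):
    T=Tcam(p) if T is None else T
    uv=np.atleast_2d(uv).astype(float)
    d=np.c_[(uv[:,0]-p['cx'])/f(p),(uv[:,1]-p['cy'])/f(p),np.ones(len(uv))]@T[:3,:3].T
    o=T[:3,3]; k=(z-o[2])/d[:,2]
    return o+d*k[:,None]
def w2px(p,X,T=None):
    T=Tcam(p) if T is None else T
    X=np.atleast_2d(X).astype(float); c=(X-T[:3,3])@T[:3,:3]
    return np.c_[c[:,0]/c[:,2]*f(p)+p['cx'],c[:,1]/c[:,2]*f(p)+p['cy']]
E
python3 - <<'E'
from h import *
s=arm.observe(); print(s, arm.nose_length)
print(rot(s).as_matrix().round(3))
for n in ['scene','top','wrist']:
    p=arm.read_camera(n); save(p,n+'0'); print(n,p['vfov'],p['cx'],p['cy'],Tcam(p).round(2).tolist())
    if n=='wrist': print(np.array(p['T_tool_cam']).round(3))
    for t in ['arena','connector','button_left','button_right','lid_handle','mat','slate_center','dish_center','hide_center','drinker_center']:
        for d in arm.trace(p,t)[:4]: print(' ',t,round(d['score'],2),np.round(d['location']),d['mask'].sum())
E
```

```text
pics
{'t': 0.0, 'q': array([-1.23356959,  0.43521959,  0.02495318,  1.57410855, -0.0115822 ,
        1.13400674, -0.07511724]), 'dq': array([ 0.00074441,  0.00031426,  0.00147805, -0.00213704, -0.00093584,
        0.00030596,  0.00014311]), 'joint_torque': array([-1.90146180e-03, -6.70472789e+01,  1.02369446e+00, -3.16225541e+01,
        1.53933145e-02,  1.22042143e-02,  5.30360225e-06]), 'tool_pos': array([265.9478395 , 565.044154  , 241.52341465]), 'orientation': array([-9.90882691e-05,  2.18175099e-01,  9.75909314e-01, -7.92629618e-04]), 'ft_force': array([-0.76380635, -0.37656608,  0.20669245]), 'ft_torque': array([ 0.02449332, -0.0011422 , -0.02205955]), 'gripper_width': 0.9986750737360993} 11.0
[[-0.905  0.426 -0.001]
 [ 0.426  0.905 -0.002]
 [-0.    -0.002 -1.   ]]
scene 48.22978356972855 247.47274746703926 197.03491728615447 [[0.43, 0.57, -0.7, 1294.43], [0.9, -0.29, 0.32, -435.68], [-0.02, -0.77, -0.64, 820.87], [0.0, 0.0, 0.0, 1.0]]
  arena 0.63 [270. 244.] 3235
  button_left 0.61 [308. 205.] 70
  button_right 0.59 [254. 229.] 129
  button_right 0.37 [306. 203.] 79
  lid_ha
[... 634 characters left out ...]
] 7249
  lid_handle 0.9 [230. 163.] 6193
  mat 0.71 [ 98. 193.] 7330
  slate_center 0.56 [377. 178.] 625
  dish_center 0.78 [328. 178.] 223
  hide_center 0.83 [336. 282.] 352
  hide_center 0.65 [379. 226.] 306
wrist 68.23933603812907 257.1221506118039 191.61370687291074 [[0.43, 0.87, 0.24, 205.25], [0.91, -0.41, -0.11, 594.86], [-0.0, 0.27, -0.96, 373.31], [0.0, 0.0, 0.0, 1.0]]
[[ 0.00000e+00 -9.64000e-01 -2.66000e-01  6.75740e+01]
 [ 1.00000e+00  1.00000e-03 -0.00000e+00  6.09000e-01]
 [ 1.00000e-03 -2.66000e-01  9.64000e-01 -1.30978e+02]
 [ 0.00000e+00  0.00000e+00  0.00000e+00  1.00000e+00]]
  lid_handle 0.66 [186. 305.] 2107
  mat 0.68 [185. 307.] 2120
  dish_center 0.51 [187. 305.] 2097
```

Run:
```python
import cv2
for n in ['scene0','top0']:
    a=cv2.imread(f'pics/{n}.png'); cv2.imwrite(f'pics/{n}b.png',cv2.resize(a,(800,600),interpolation=cv2.INTER_CUBIC))
```

```text
(no output)
```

View pics/top0b.png

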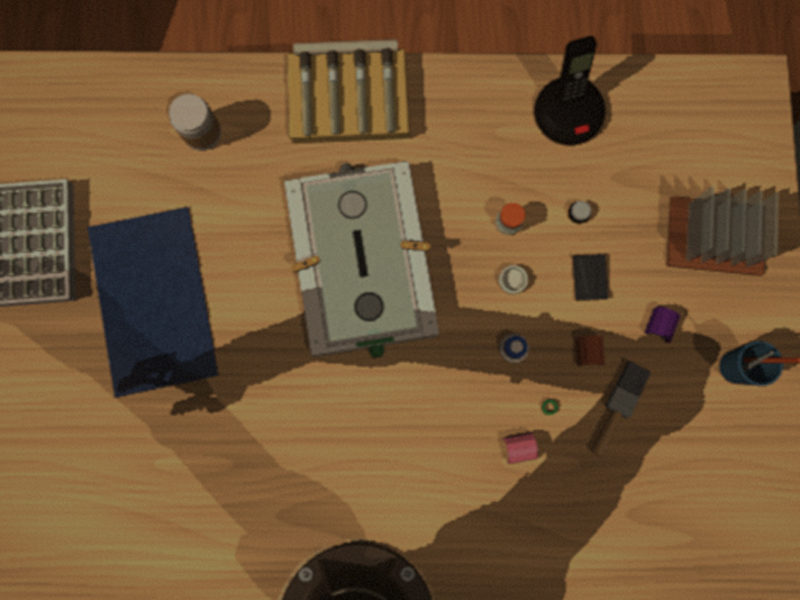

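View pics/scene0b.png

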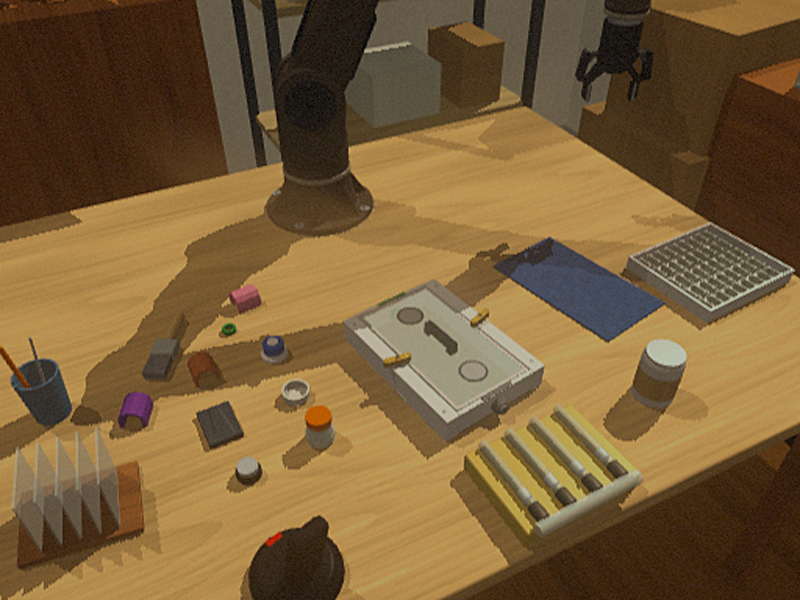

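View pics/wrist0.png

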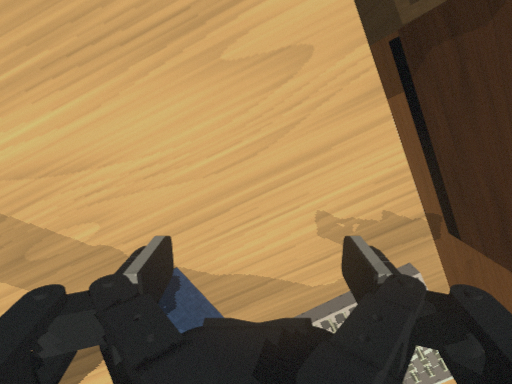

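```bash
cat >> h.py <<'E'
from scipy.optimize import least_squares
def fitrect(pts,lx,ly):
    # pts: world xy corners in order around; returns centre,yaw of x(long) axis
    pts=np.asarray(pts)[:,:2]
    c0=pts.mean(0); e=pts-c0
    best=None
    q=np.array([[1,1],[-1,1],[-1,-1],[1,-1]])*[lx/2,ly/2]
    for fl in (q,q[::-1]):
        for k in range(4):
            m=np.roll(fl,k,0)
            a=np.arctan2((m[:,0]*e[:,1]-m[:,1]*e[:,0]).sum(),(m*e).sum())
            M=np.array([[np.cos(a),-np.sin(a)],[np.sin(a),np.cos(a)]])
            r=np.linalg.norm(m@M.T-e,axis=1)
            if best is None or r.sum()<best[2].sum(): best=(c0,a,r)
    return best
E
python3 - <<'E'
from h import *
p=arm.read_camera('top'); k=.64
for n,c,z,l in [('tray',[(284,181),(408,163),(438,335),(311,355)],46,(290,206)),('mat',[(89,227),(189,208),(217,373),(115,396)],4,(290,170))]:
    w=px2w(p,np.array(c)*k,z); b=fitrect(w,*l); print(n,b[0].round(1),round(b[1],3),b[2].round(1))
for n,c,z in [('slate',(590,277),10),('dish',(514,278),14),('hide',(590,349),25),('drinker',(515,347),25),('handle',(360,253),68),('green',(375,350),25),('bl',(306,263),60),('br',(415,246),60)]:
    print(n,px2w(p,np.array(c)*k,z).round(0)[0])
im=p['image'][80:250,170:440]; cv2.imwrite('pics/crop1.png',cv2.cvtColor(cv2.resize(im,None,fx=2.9,fy=2.9,interpolation=cv2.INTER_CUBIC),cv2.COLOR_RGB2BGR))
E
```

```text
tray [575.8  -3.1] 0.163 [0.4 2.  0.7 2.3]
mat [512.4 340. ] 0.207 [2.5 3.7 4.7 2.1]
slate [ 550. -383.   10.]
dish [ 548. -256.   14.]
hide [ 429. -375.   25.]
drinker [ 432. -253.   25.]
handle [578.  -4.  68.]
green [427. -27.  25.]
bl [563.  82.  60.]
br [591. -91.  60.]
```

View pics/crop1.png

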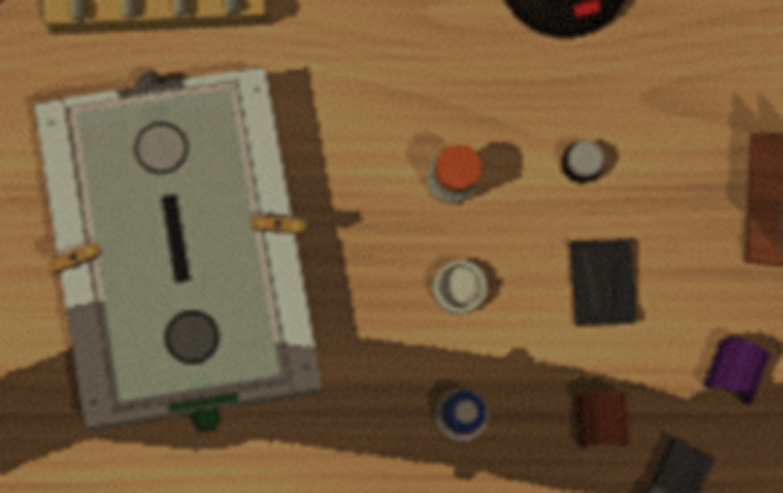

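```bash
cat >> h.py <<'E'
def plan(x,y,z,psi,note=''):
    """psi: world yaw of tool x axis, tool down"""
    s=arm.observe(); r=rot(s)
    sh=r.inv().apply(np.array([x,y,z])-s['tool_pos'])/1000
    Rt=R.from_matrix(np.array([[np.cos(psi),np.sin(psi),0],[np.sin(psi),-np.cos(psi),0],[0,0,-1]]))
    rv=(r.inv()*Rt).as_rotvec()
    print(note,np.r_[sh.round(4),rv.round(3)].tolist())
def state():
    s=arm.observe(); m=rot(s).as_matrix()
    print('t',round(s['t'],2),'pos',s['tool_pos'].round(1),'psi',round(np.arctan2(m[1,0],m[0,0]),3),'tilt',m[:2,2].round(3),'q',s['q'].round(2),'F',s['ft_force'].round(1),'w',round(s['gripper_width'],3))
E
python3 - <<'E'
from h import *
plan(576,-3,250,1.571+.163)
E
```

```text
[-0.5225, -0.3825, -0.0077, 0.0, 0.0, 0.968]
```

Call:
play_rows --pt "0 -0.5225 -0.3825 -0.008 0 0 0.968" --pt "0 -0.5225 -0.3825 -0.008 0 0 0.968" --pt "0 -0.5225 -0.3825 -0.008 0 0 0.968" --pt "0 -0.5225 -0.3825 -0.008 0 0 0.968" --pt "0 -0.5225 -0.3825 -0.008 0 0 0.968" --pt "0 -0.5225 -0.3825 -0.008 0 0 0.968" --pt "0 -0.5225 -0.3825 -0.008 0 0 0.968" --pt "0 -0.5225 -0.3825 -0.008 0 0 0.968" --pt "0 -0.5225 -0.3825 -0.008 0 0 0.968" --pt "0 -0.5225 -0.3825 -0.008 0 0 0.968" --pt "0 -0.5225 -0.3825 -0.008 0 0 0.968" --pt "0 -0.5225 -0.3825 -0.008 0 0 0.968"

```text
t: 3.2
tool_pos: [576.5, -5.4, 250.3]
orientation: [0.0, 0.649, 0.761, -0.0]
ft_force: [-0.3, 0.7, -0.5]
gripper_width: 0.502
```

Run:
```python
from h import *
state(); p=arm.read_camera('wrist'); save(p,'w1')
```

```text
t 3.2 pos [576.5  -5.4 250.3] psi 1.73 tilt [ 0.    -0.001] q [-0.43  0.36  0.47  1.71 -0.18  1.11  0.26] F [-0.3  0.7 -0.5] w 0.502
```

View pics/w1.png

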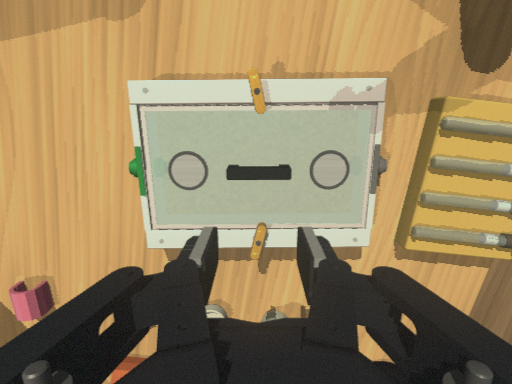

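Run:
```python
from h import *
p=arm.read_camera('wrist')
g=p['image']
w=px2w(p,[(128,81),(387,78),(371,245),(147,248)],46); b=fitrect(w,290,206); print(b)
for n,c,z in [('pl',(257,91),60),('pr',(259,241),60),('lend1',(252,73),60),('lend2',(262,111),60),('rend1',(262,225),60),('rend2',(256,257),60),('handle',(258.5,172),68),('green',(140,171),46),('grey',(377,169),46)]:
    print(n,px2w(p,c,z)[0].round(1))
for t in ['button_left','lid_handle']:
  for d in arm.trace(p,t): 
    print(t,d['score'],d['location'],d['mask'].sum())
print(w2px(p,[arm.observe()['tool_pos']]))
```

```text
(array([576.33945384,   0.80089754]), np.float64(0.17583604594870422), array([2.520854  , 2.46378769, 2.24608649, 1.3413906 ]))
pl [560.7  87.6  60. ]
pr [591.7 -84.7  60. ]
lend1 [552.6 104.5  60. ]
lend2 [569.4  68.2  60. ]
rend1 [591.8 -63.2  60. ]
rend2 [ 591.6 -106.9   60. ]
handle [576.5   2.4  68. ]
green [436.4 -24.1  46. ]
grey [717.   24.9  46. ]
button_left 0.76 [259.9, 95.6] 433
lid_handle 0.85 [258.8, 166.9] 26916
[[256.71972649 251.74676823]]
```

Run:
```python
from h import *
plan(561,87.7,100,2.004); plan(561,87.7,61.5,2.004)
```

```text
[0.0901, 0.0003, 0.1503, -0.0, -0.001, -0.268]
 [0.0901, 0.0003, 0.1888, -0.0, -0.001, -0.268]
```

Call:
play_rows --pt "-0.1 0.09 0 0.14 0 0 -0.268" --pt "-0.1 0.09 0 0.14 0 0 -0.268" --pt "-0.1 0.09 0 0.14 0 0 -0.268" --pt "-0.1 0.09 0 0.14 0 0 -0.268" --pt "-0.1 0.09 0 0.165 0 0 -0.268" --pt "-0.1 0.09 0 0.188 0 0 -0.268" --pt "-0.1 0.09 0 0.189 0 0 -0.268" --pt "-0.1 0.09 0 0.189 0 0 -0.268" --force 20

```text
t: 4.4
tool_pos: [561.7, 87.3, 62.9]
orientation: [0.0, 0.539, 0.842, 0.001]
ft_force: [0.5, -0.7, -0.0]
gripper_width: 0.447
```

Run:
```python
from h import *
state(); p=arm.read_camera('wrist'); save(p,'w2')
```

```text
t 4.4 pos [561.7  87.3  62.9] psi 2.004 tilt [0.002 0.001] q [-0.46  0.57  0.31  1.92 -0.26  0.7   0.43] F [ 0.5 -0.7 -0. ] w 0.447
```

View pics/w2.png

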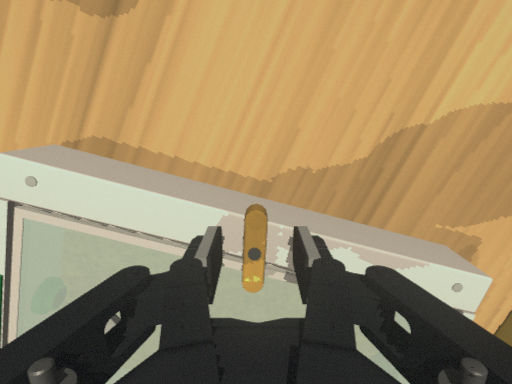

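Call:
play_rows --pt "-0.65 0 0 0.001 0 0 0" --pt "-0.65 0 0 0.001 0 0 0" --pt "-0.65 0 0 0.001 0 0 -0.15" --pt "-0.65 0 0 0.001 0 0 -0.35" --pt "-0.65 0 0 0.001 0 0 -0.53" --pt "-0.65 0 0 0.001 0 0 -0.71" --pt "-0.65 0 0 0.001 0 0 -0.89" --pt "-0.65 0 0 0.001 0 0 -1.07" --pt "-0.65 0 0 0.001 0 0 -1.23" --pt "-0.65 0 0 0.001 0 0 -1.28" --pt "-0.65 0 0 0.001 0 0 -1.28" --pt "-0.65 0 0 0.001 0 0 -1.28"

```text
t: 5.95
tool_pos: [560.6, 85.2, 61.6]
orientation: [-0.0, -0.07, 0.998, -0.001]
ft_force: [-3.3, -5.7, 0.6]
gripper_width: 0.175
```

Run:
```python
from h import *
state(); p=arm.read_camera('wrist'); save(p,'w3')
```

```text
t 5.95 pos [560.6  85.2  61.6] psi -3.001 tilt [-0.001 -0.001] q [-0.21  0.55 -0.05  1.9   0.04  0.69  1.43] F [-3.3 -5.7  0.6] w 0.175
```

View pics/w3.png

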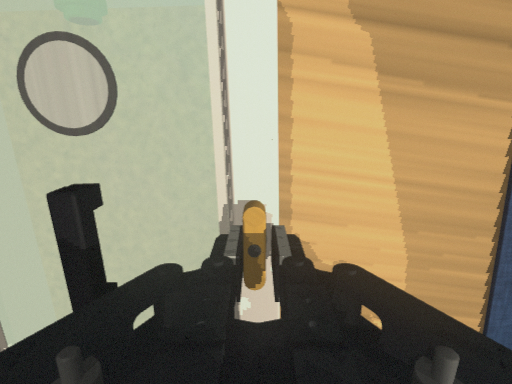

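Run:
```python
from h import *
plan(591.5,-87,110,1.566); plan(591.5,-87,62,1.566)
```

```text
[-0.0064, -0.1749, -0.0483, -0.002, 0.0, 1.716]
 [-0.0065, -0.1748, -0.0003, -0.002, 0.0, 1.716]
```

Call:
play_rows --pt "-0.45 0 0 0 0 0 0" --pt "-0.3 0 0 -0.05 0 0 0.1" --pt "-0.1 -0.0064 -0.175 -0.05 0 0 1.716" --pt "-0.1 -0.0064 -0.175 -0.05 0 0 1.716" --pt "-0.1 -0.0064 -0.175 -0.05 0 0 1.716" --pt "-0.1 -0.0064 -0.175 -0.05 0 0 1.716" --pt "-0.1 -0.0064 -0.175 -0.05 0 0 1.716" --pt "-0.1 -0.0064 -0.175 -0.05 0 0 1.716" --pt "-0.1 -0.0064 -0.175 -0.05 0 0 1.716" --pt "-0.1 -0.0064 -0.175 -0.05 0 0 1.716" --pt "-0.1 -0.0064 -0.175 -0.05 0 0 1.716" --pt "-0.1 -0.0064 -0.175 -0.05 0 0 1.716"

```text
t: 7.5
tool_pos: [591.8, -86.7, 111.8]
orientation: [0.0, 0.708, 0.706, -0.001]
ft_force: [0.1, 1.0, 0.2]
gripper_width: 0.453
```

Run:
```python
from h import *
state(); p=arm.read_camera('wrist'); save(p,'w4'); print(w2px(p,[591.5,-87,60]))
plan(591.5,-87,62,1.566)
```

```text
t 7.5 pos [591.8 -86.7 111.8] psi 1.568 tilt [-0.    -0.001] q [-0.24  0.55  0.43  1.81 -0.29  0.84  0.33] F [0.1 1.  0.2] w 0.453
[[256.64820135 216.35080157]]
 [-0.0002, -0.0003, 0.0499, -0.0, 0.001, 0.003]
```

View pics/w4.png

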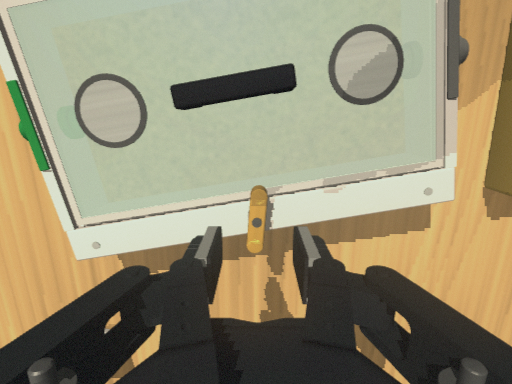

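Call:
play_rows --pt "-0.1 -0.002 0 0.03 0 0 0" --pt "-0.1 -0.002 0 0.049 0 0 0" --pt "-0.1 -0.002 0 0.05 0 0 0" --pt "-0.1 -0.002 0 0.05 0 0 0"

```text
t: 8.05
tool_pos: [592.1, -89.0, 62.3]
orientation: [0.001, 0.708, 0.707, -0.0]
ft_force: [-1.0, 0.5, 0.7]
gripper_width: 0.443
```

Run:
```python
from h import *
state(); p=arm.read_camera('wrist'); save(p,'w5'); print(w2px(p,arm.observe()['tool_pos']))
```

```text
t 8.05 pos [592.1 -89.   62.3] psi 1.57 tilt [ 0.    -0.001] q [-0.21  0.62  0.39  1.84 -0.33  0.75  0.36] F [-1.   0.5  0.7] w 0.443
[[256.89590912 251.77691593]]
```

View pics/w5.png

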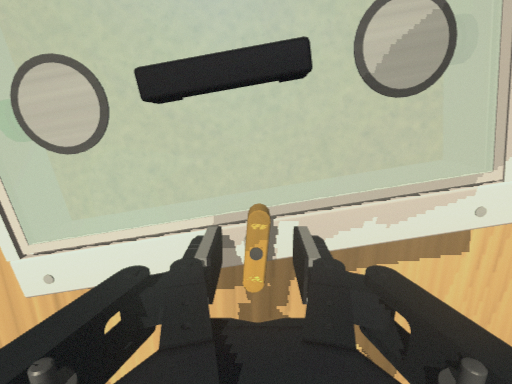

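Pivot sits at (256,254), same as it did at the left button; close and turn.

Call:
play_rows --pt "-0.65 0 0 0.001 0 0 0" --pt "-0.65 0 0 0.001 0 0 0" --pt "-0.65 0 0 0.001 0 0 0.15" --pt "-0.65 0 0 0.001 0 0 0.35" --pt "-0.65 0 0 0.001 0 0 0.53" --pt "-0.65 0 0 0.001 0 0 0.71" --pt "-0.65 0 0 0.001 0 0 0.89" --pt "-0.65 0 0 0.001 0 0 1.07" --pt "-0.65 0 0 0.001 0 0 1.25" --pt "-0.65 0 0 0.001 0 0 1.38" --pt "-0.65 0 0 0.001 0 0 1.38" --pt "-0.65 0 0 0.001 0 0 1.38"

```text
t: 9.6
tool_pos: [592.7, -89.9, 61.9]
orientation: [0.001, 0.995, 0.096, 0.001]
ft_force: [2.3, -4.9, -1.9]
gripper_width: 0.175
```

Run:
```python
from h import *
state(); p=arm.read_camera('wrist'); save(p,'w6')
plan(576.3,0,110,.173);
```

```text
t 9.6 pos [592.7 -89.9  61.9] psi 0.192 tilt [ 0.002 -0.003] q [-0.44  0.71  0.77  1.86 -0.66  0.84 -0.71] F [ 2.3 -4.9 -1.9] w 0.175
 [0.0011, -0.0913, -0.0484, 0.003, -0.002, 0.019]
```

View pics/w6.png

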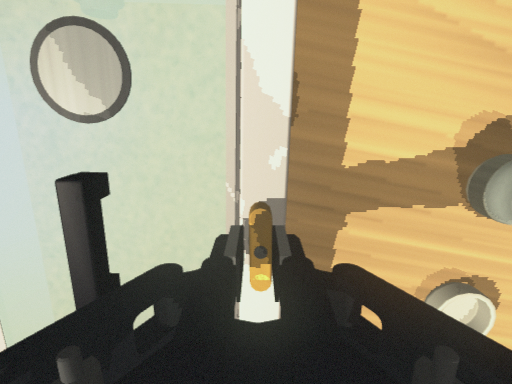

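Call:
play_rows --pt "-0.45 0 0 0 0 0 0" --pt "-0.3 0 0 -0.06 0 0 0" --pt "0.1 0.001 -0.09 -0.06 0 0 -1.5" --pt "0.1 0.001 -0.09 -0.06 0 0 -1.5" --pt "0.1 0.001 -0.09 -0.06 0 0 -1.5" --pt "0.1 0.001 -0.09 -0.06 0 0 -1.5" --pt "0.1 0.001 -0.09 -0.06 0 0 -1.5" --pt "0.1 0.001 -0.09 -0.06 0 0 -1.5" --pt "0.1 0.001 -0.09 -0.06 0 0 -1.5" --pt "0.1 0.001 -0.09 -0.06 0 0 -1.5" --pt "0.1 0.001 -0.09 -0.06 0 0 -1.5" --pt "0.1 0.001 -0.09 -0.06 0 0 -1.5"

```text
t: 11.15
tool_pos: [576.3, -1.0, 121.7]
orientation: [0.001, 0.664, 0.748, -0.0]
ft_force: [0.5, -1.1, -0.3]
gripper_width: 0.552
```

Run:
```python
from h import *
state(); p=arm.read_camera('wrist'); save(p,'w7')
plan(576.5,-1.4,120,.173+np.pi);
p=arm.read_camera('top'); im=p['image'][80:250,150:300]; cv2.imwrite('pics/t7.png',cv2.cvtColor(cv2.resize(im,None,fx=3.5,fy=3.5,interpolation=cv2.INTER_CUBIC),cv2.COLOR_RGB2BGR))
```

```text
t 11.15 pos [576.3  -1.  121.7] psi 1.689 tilt [ 0.002 -0.002] q [-0.41  0.51  0.45  1.86 -0.28  0.83  0.3 ] F [ 0.5 -1.1 -0.3] w 0.552
 [-0.0004, 0.0002, 0.0016, -0.001, 0.003, -1.625]
```

View pics/w7.png

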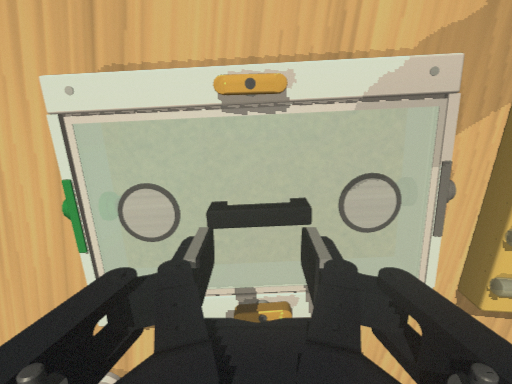

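Call:
play_rows --pt "0.1 0 0 0 0 0 -1.625" --pt "0.1 0 0 0 0 0 -1.625" --pt "0.1 0 0 0 0 0 -1.625" --pt "0.1 0 0 0 0 0 -1.625" --pt "0.1 0 0 0 0 0 -1.625" --pt "0.1 0 0 0 0 0 -1.625" --pt "0.1 0 0 0 0 0 -1.625" --pt "0.1 0 0 0 0 0 -1.625" --pt "0.1 0 0 0 0 0 -1.625" --pt "0.1 0 0 0 0 0 -1.625" --pt "0.1 0 0 0 0 0 -1.625"

```text
t: 12.62
tool_pos: [576.3, -1.0, 121.5]
orientation: [0.001, -0.085, 0.996, -0.001]
ft_force: [-0.5, 0.1, 0.2]
gripper_width: 0.55
```

Run:
```python
from h import *
state(); p=arm.read_camera('wrist'); save(p,'w8')
```

```text
t 12.62 pos [576.3  -1.  121.5] psi -2.972 tilt [ 0.002 -0.003] q [-0.1   0.48  0.01  1.83 -0.    0.82  1.65] F [-0.5  0.1  0.2] w 0.55
```

View pics/w8.png

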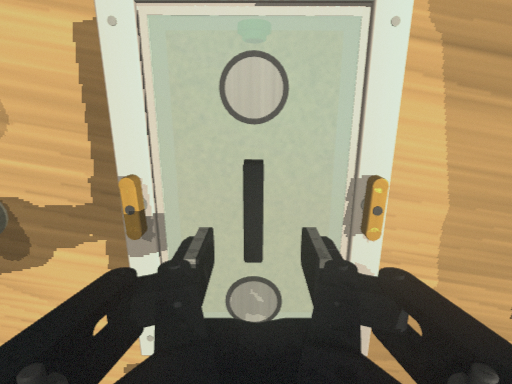

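Call:
play_rows --pt "0.1 0 -0.0015 0.04 0 0 0" --pt "0.1 0 -0.0015 0.058 0 0 0" --pt "0.1 0 -0.0015 0.058 0 0 0" --pt "0.1 0 -0.0015 0.058 0 0 0" --pt "-0.9 0 -0.0015 0.058 0 0 0" --pt "-0.9 0 -0.0015 0.058 0 0 0" --pt "-0.9 0 -0.0015 0.058 0 0 0" --pt "-0.9 0 -0.0015 0.058 0 0 0" --pt "-0.9 0 -0.0015 0.058 0 0 0" --pt "-0.9 0 -0.0015 0.058 0 0 0" --force 70

```text
t: 13.92
tool_pos: [577.3, -2.7, 64.6]
orientation: [0.002, -0.085, 0.996, -0.001]
ft_force: [-1.4, -0.8, 6.5]
gripper_width: 0.139
```

Run:
```python
from h import *
state(); p=arm.read_camera('wrist'); save(p,'w9')
```

```text
t 13.93 pos [577.3  -2.7  64.6] psi -2.971 tilt [ 0.003 -0.003] q [-0.09  0.56  0.01  1.88 -0.    0.7   1.65] F [-1.4 -0.8  6.5] w 0.139
```

View pics/w9.png

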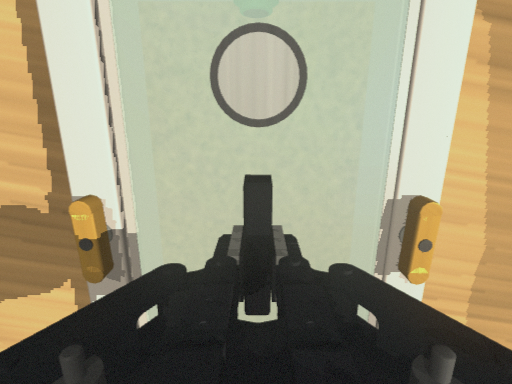

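Call:
play_rows --pt "-0.9 0 0 -0.01 0 0 0" --pt "-0.9 0 0 -0.02 0 0 0" --pt "-0.9 0 0 -0.04 0 0 0" --pt "-0.9 0 0 -0.07 0 0 0" --pt "-0.9 0 0 -0.1 0 0 0" --pt "-0.9 0 0 -0.1 0 0 0" --pt "-0.9 0 0 -0.1 0 0 0" --force 70

```text
t: 14.85
tool_pos: [576.4, -2.4, 164.1]
orientation: [0.001, -0.085, 0.996, -0.001]
ft_force: [-0.1, -0.3, -2.8]
gripper_width: 0.145
```

Run:
```python
from h import *
state(); p=arm.read_camera('wrist'); save(p,'w10')
p=arm.read_camera('scene'); save(p,'s10')
```

```text
t 14.85 pos [576.4  -2.4 164.1] psi -2.971 tilt [ 0.002 -0.003] q [-0.1   0.43  0.01  1.79 -0.    0.92  1.66] F [-0.1 -0.3 -2.8] w 0.145
```

View pics/w10.png

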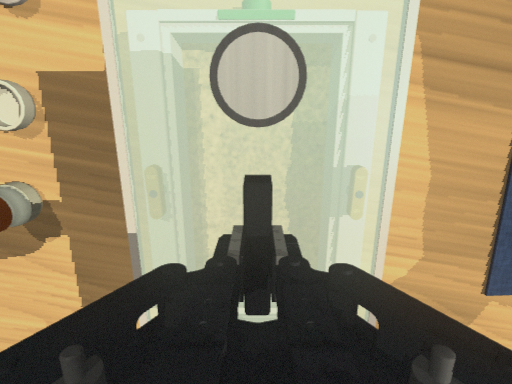

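View pics/s10.png

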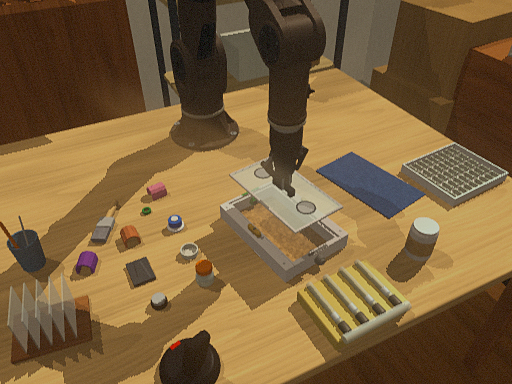

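Run:
```python
from h import *
for src,name in [('pics/top0.png','top'),(None,'top'),(None,'scene')]:
    p=arm.read_camera(name); im=p['image'] if src is None else cv2.cvtColor(cv2.imread(src),cv2.COLOR_BGR2RGB)
    h=cv2.cvtColor(im,cv2.COLOR_RGB2HSV); m=((h[...,0]>100)&(h[...,0]<130)&(h[...,1]>90)).astype(np.uint8)
    m=cv2.morphologyEx(m,cv2.MORPH_CLOSE,np.ones((5,5)))
    n,l,st,ce=cv2.connectedComponentsWithStats(m); i=1+st[1:,4].argmax()
    c=cv2.findContours((l==i).astype(np.uint8),cv2.RETR_EXTERNAL,cv2.CHAIN_APPROX_NONE)[0][0][:,0]
    w=px2w(p,cv2.convexHull(c)[:,0],4)[:,:2].astype(np.float32)
    print(name,st[i],cv2.minAreaRect(w))
```

```text
top [  57  138   79  102 5234] ((527.2444458007812, 344.4278259277344), (252.47116088867188, 163.30587768554688), 12.352972984313965)
top [  58  139   81  107 4940] ((512.7692260742188, 341.37945556640625), (281.56756591796875, 162.63697814941406), 12.375581741333008)
scene [168 215  13   9  57] ((404.6174011230469, -250.99851989746094), (31.407161712646484, 34.38597106933594), 1.2083103656768799)
```

Run:
```python
from h import *
plan(512.5,341,150,.212+np.pi);
```

```text
[0.0048, 0.3494, 0.0126, -0.003, 0.001, -0.042]
```

Call:
play_rows --pt "-0.9 0.005 0.05 0.0 0 0 0" --pt "-0.9 0.005 0.1 0.0 0 0 0" --pt "-0.9 0.005 0.15 0.01 0 0 -0.02" --pt "-0.9 0.005 0.2 0.01 0 0 -0.04" --pt "-0.9 0.005 0.25 0.01 0 0 -0.04" --pt "-0.9 0.005 0.3 0.01 0 0 -0.04" --pt "-0.9 0.005 0.34 0.01 0 0 -0.04" --pt "-0.9 0.005 0.35 0.01 0 0 -0.04" --pt "-0.9 0.005 0.35 0.01 0 0 -0.04" --pt "-0.9 0.005 0.35 0.01 0 0 -0.04"

```text
t: 16.35
tool_pos: [512.8, 339.6, 152.3]
orientation: [0.001, -0.104, 0.995, -0.002]
ft_force: [0.4, 0.6, -2.7]
gripper_width: 0.141
```

Run:
```python
from h import *
state(); p=arm.read_camera('wrist'); save(p,'w11')
p=arm.read_camera('top'); im=p['image'][100:280,20:200]; cv2.imwrite('pics/t11.png',cv2.cvtColor(cv2.resize(im,None,fx=3.3,fy=3.3,interpolation=cv2.INTER_CUBIC),cv2.COLOR_RGB2BGR))
plan(512.5,341,60,.212+np.pi);
plan(512.5,341,28,.212+np.pi);
```

```text
t 16.35 pos [512.8 339.6 152.3] psi -2.933 tilt [ 0.001 -0.004] q [-0.64  0.5  -0.05  1.7   0.04  0.94  1.07] F [ 0.4  0.6 -2.7] w 0.141
 [0.0002, 0.0016, 0.0926, -0.004, 0.001, -0.004]
 [0.0003, 0.0018, 0.1246, -0.004, 0.001, -0.004]
```

View pics/w11.png

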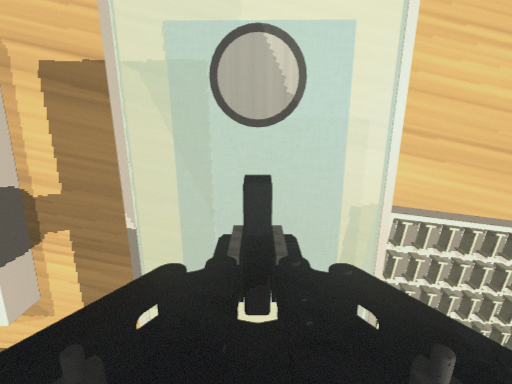

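View pics/t11.png

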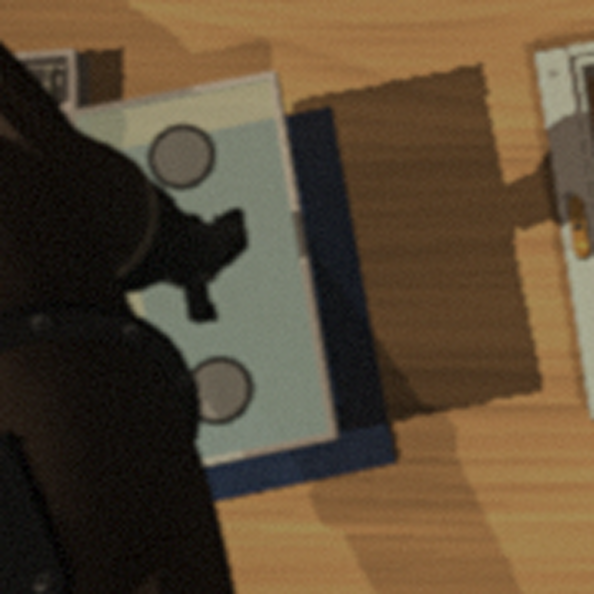

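Call:
play_rows --pt "-0.9 0 0.001 0.05 0 0 0" --pt "-0.9 0 0.001 0.09 0 0 0" --pt "-0.9 0 0.001 0.11 0 0 0" --pt "-0.9 0 0.001 0.119 0 0 0" --pt "-0.9 0 0.001 0.123 0 0 0" --pt "-0.9 0 0.001 0.124 0 0 0" --pt "-0.9 0 0.001 0.124 0 0 0"

```text
t: 17.32
tool_pos: [513.3, 340.6, 29.4]
orientation: [0.001, -0.104, 0.995, -0.002]
ft_force: [0.2, -0.1, -2.6]
gripper_width: 0.141
```

Run:
```python
from h import *
state(); p=arm.read_camera('wrist'); save(p,'w12')
```

```text
t 17.32 pos [513.3 340.6  29.4] psi -2.934 tilt [ 0.003 -0.003] q [-0.64  0.66 -0.05  1.79  0.05  0.69  1.06] F [ 0.2 -0.1 -2.6] w 0.141
```

View pics/w12.png

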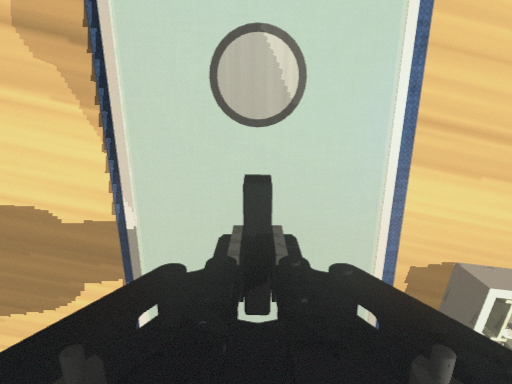

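Call:
play_rows --pt "-0.9 0 0.001 0.002 0 0 0" --pt "-0.9 0 0.001 0.002 0 0 0" --pt "-0.5 0 0.001 0.002 0 0 0" --pt "0.1 0 0.001 0.001 0 0 0" --pt "0.1 0 0.001 0.0 0 0 0" --pt "0.1 0 0.001 -0.02 0 0 0" --pt "0.1 0 0.001 -0.06 0 0 0" --pt "0.1 0 0.001 -0.12 0 0 0" --pt "0.1 0 0.001 -0.15 0 0 0" --pt "0.1 0 0.001 -0.15 0 0 0" --pt "0.1 0 0.001 -0.15 0 0 0"

```text
t: 18.75
tool_pos: [512.3, 341.7, 178.7]
orientation: [0.001, -0.104, 0.995, -0.002]
ft_force: [-0.4, -0.5, -0.3]
gripper_width: 0.551
```

Run:
```python
from h import *
state(); p=arm.read_camera('wrist'); save(p,'w13')
print(px2w(p,[258,200],31))
plan(550,-383,180,0.15)
plan(550,-300,250,0.15)
```

```text
t 18.75 pos [512.3 341.7 178.7] psi -2.934 tilt [ 0.002 -0.003] q [-0.64  0.48 -0.05  1.67  0.03  0.99  1.07] F [-0.4 -0.5 -0.3] w 0.551
[[530.03537618 346.16197404  31.        ]]
 [0.1125, -0.7167, 0.0012, -0.001, -0.007, -3.084]
 [0.0953, -0.6358, -0.0691, -0.001, -0.007, -3.084]
```

View pics/w13.png

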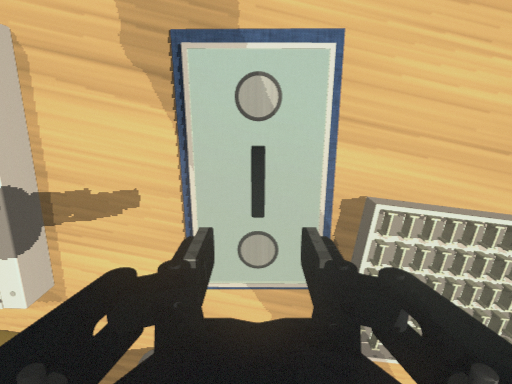

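Run:
```python
from h import *
plan(490,-315,300,1.571)
```

```text
[0.1571, -0.6383, -0.1191, -0.003, 0.004, 1.778]
```

Call:
play_rows --pt "0.5 0.157 -0.638 -0.12 0 0 1.778" --pt "0.5 0.157 -0.638 -0.12 0 0 1.778" --pt "0.5 0.157 -0.638 -0.12 0 0 1.778" --pt "0.5 0.157 -0.638 -0.12 0 0 1.778" --pt "0.5 0.157 -0.638 -0.12 0 0 1.778" --pt "0.5 0.157 -0.638 -0.12 0 0 1.778" --pt "0.5 0.157 -0.638 -0.12 0 0 1.778" --pt "0.5 0.157 -0.638 -0.12 0 0 1.778" --pt "0.5 0.157 -0.638 -0.12 0 0 1.778" --pt "0.5 0.157 -0.638 -0.12 0 0 1.778" --pt "0.5 0.157 -0.638 -0.12 0 0 1.778" --pt "0.5 0.157 -0.638 -0.12 0 0 1.778"

```text
t: 20.3
tool_pos: [488.3, -318.6, 300.1]
orientation: [0.002, 0.709, 0.705, -0.002]
ft_force: [0.4, -0.3, -0.4]
gripper_width: 0.75
```

Run:
```python
from h import *
state(); p=arm.read_camera('wrist'); save(p,'w14')
for t in ['slate_center','dish_center','hide_center','drinker_center']:
    for d in arm.trace(p,t)[:3]: print(' ',t,round(d['score'],2),np.round(d['location']),d['mask'].sum())
```

```text
t 20.3 pos [ 488.3 -318.6  300.1] psi 1.565 tilt [-0.001 -0.006] q [ 0.08  0.34  0.56  1.63 -0.19  1.22  0.67] F [ 0.4 -0.3 -0.4] w 0.75
  slate_center 0.97 [299. 198.] 1586
  dish_center 0.69 [302. 115.] 901
  hide_center 0.88 [107. 120.] 1284
  hide_center 0.78 [214. 197.] 868
  hide_center 0.57 [247. 265.] 823
  drinker_center 0.82 [217. 115.] 864
```

View pics/w14.png

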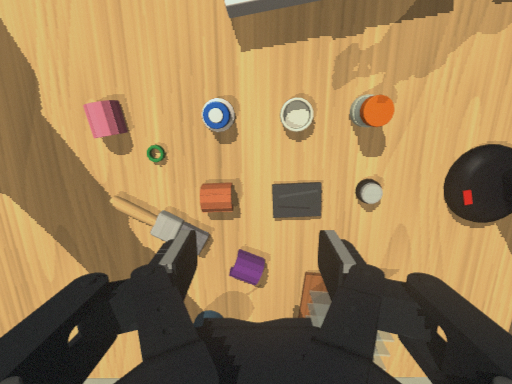

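Run:
```python
from h import *
p=arm.read_camera('wrist')
for t,z,k in [('slate_center',10,0),('dish_center',18,0),('hide_center',25,1),('drinker_center',29,0)]:
    d=arm.trace(p,t)[k]
    c=max(cv2.findContours(d['mask'].astype(np.uint8),cv2.RETR_EXTERNAL,cv2.CHAIN_APPROX_NONE)[0],key=len)[:,0]
    w=px2w(p,c,z)[:,:2].astype(np.float32)
    print(t,cv2.minAreaRect(w), px2w(p,d['location'],z).round(1))
im=p['image'][70:280,90:420]; cv2.imwrite('pics/w14c.png',cv2.cvtColor(cv2.resize(im,None,fx=2.4,fy=2.4,interpolation=cv2.INTER_CUBIC),cv2.COLOR_RGB2BGR))
```

```text
slate_center ((550.0623168945312, -382.5037536621094), (75.84950256347656, 54.19929122924805), 0.1821267455816269) [[ 553.6 -383.    10. ]]
dish_center ((543.8692016601562, -255.33937072753906), (45.55956268310547, 45.25104522705078), 0.1636037528514862) [[ 547.8 -255.8   18. ]]
hide_center ((426.32952880859375, -374.1539001464844), (48.99814987182617, 45.59793472290039), 1.2996857166290283) [[ 425.5 -377.3   25. ]]
drinker_center ((435.15667724609375, -255.17987060546875), (44.16408920288086, 42.6870231628418), 0.12516261637210846) [[ 433.9 -253.9   29. ]]
```

View pics/w14c.png

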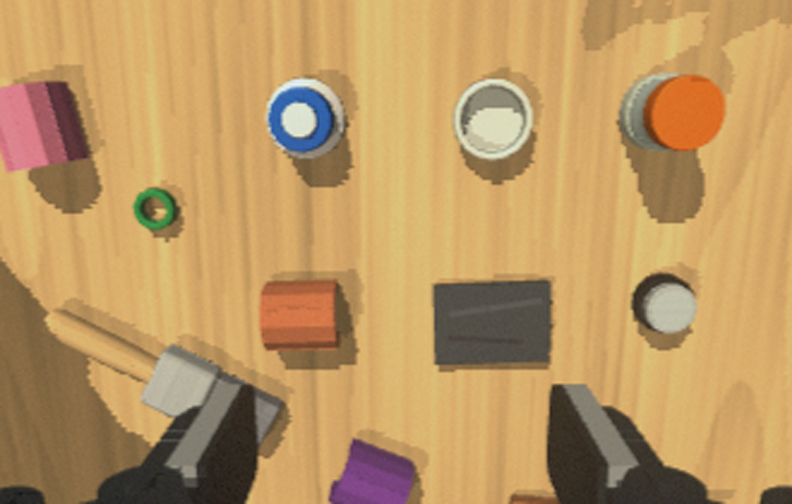

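Run:
```python
from h import *
plan(550,-384,110,.03)
```

```text
[-0.0694, 0.0594, 0.1912, 0.004, 0.002, 1.543]
```

Call:
play_rows --pt "0.9 -0.067 0.06 0.1 0.004 0.002 1.54" --pt "0.9 -0.067 0.06 0.15 0.004 0.002 1.54" --pt "0.9 -0.067 0.06 0.15 0.004 0.002 1.54" --pt "0.9 -0.067 0.06 0.15 0.004 0.002 1.54" --pt "0.9 -0.067 0.06 0.15 0.004 0.002 1.54" --pt "0.9 -0.067 0.06 0.17 0.004 0.002 1.54" --pt "0.9 -0.067 0.06 0.19 0.004 0.002 1.54" --pt "0.9 -0.067 0.06 0.19 0.004 0.002 1.54" --pt "0.9 -0.067 0.06 0.19 0.004 0.002 1.54" --pt "0.9 -0.067 0.06 0.19 0.004 0.002 1.54" --pt "0.9 -0.067 0.06 0.19 0.004 0.002 1.54" --force 40

```text
t: 22.18
tool_pos: [550.7, -381.7, 111.6]
orientation: [0.0, 1.0, 0.018, 0.0]
ft_force: [0.5, -0.3, 0.4]
gripper_width: 0.948
```

Run:
```python
from h import *
state(); p=arm.read_camera('wrist'); save(p,'w15')
d=arm.trace(p,'slate_center')[0]
c=max(cv2.findContours(d['mask'].astype(np.uint8),cv2.RETR_EXTERNAL,cv2.CHAIN_APPROX_NONE)[0],key=len)[:,0]
w=px2w(p,c,10)[:,:2].astype(np.float32); print(cv2.minAreaRect(w))
```

```text
t 22.18 pos [ 550.7 -381.7  111.6] psi 0.035 tilt [ 0.001 -0.   ] q [ 0.02  0.77  0.85  1.64 -0.65  1.04 -0.46] F [ 0.5 -0.3  0.4] w 0.948
((550.6624755859375, -384.5224304199219), (77.39569091796875, 54.09132385253906), 1.6283576488494873)
```

View pics/w15.png

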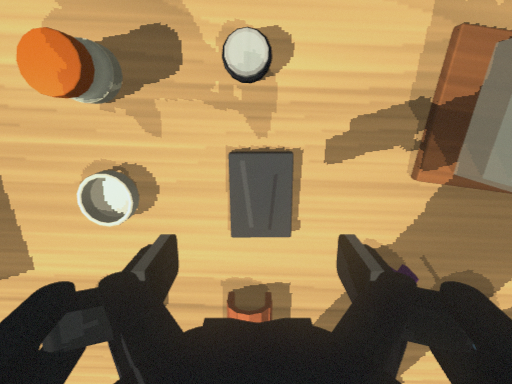

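Call:
play_rows --pt "0.75 0 0.0028 0.05 0 0 0" --pt "0.75 0 0.0028 0.09 0 0 0" --pt "0.75 0 0.0028 0.103 0 0 0" --pt "0.75 0 0.0028 0.104 0 0 0" --pt "0.75 0 0.0028 0.104 0 0 0" --force 40

```text
t: 22.9
tool_pos: [551.5, -385.4, 9.2]
orientation: [0.001, 1.0, 0.017, 0.001]
ft_force: [-0.0, -0.4, 0.5]
gripper_width: 0.875
```

Run:
```python
from h import *
state(); p=arm.read_camera('wrist'); save(p,'w16')
```

```text
t 22.9 pos [ 551.5 -385.4    9.2] psi 0.034 tilt [ 0.002 -0.002] q [ 0.08  0.88  0.75  1.69 -0.75  0.88 -0.38] F [-0.  -0.4  0.5] w 0.875
```

View pics/w16.png

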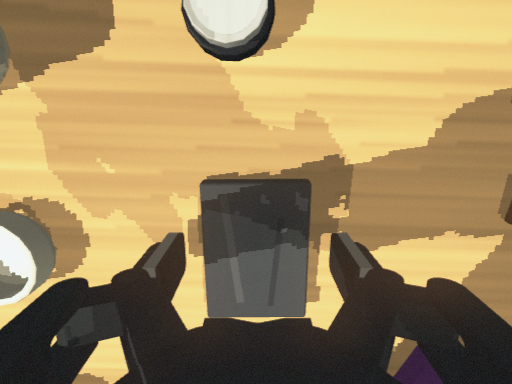

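Call:
play_rows --pt "0.45 0 0 0.002 0 0 0" --pt "0.2 0 0 0.002 0 0 0" --pt "0 0 0 0.002 0 0 0" --pt "0 0 0 0.002 0 0 0" --pt "0 0 0 0.002 0 0 0" --force 40

```text
t: 23.58
tool_pos: [552.2, -385.7, 8.5]
orientation: [0.001, 1.0, 0.017, 0.002]
ft_force: [-0.5, 1.0, 6.5]
gripper_width: 0.616
```

Run:
```python
from h import *
state(); p=arm.read_camera('wrist'); save(p,'w17')
```

```text
t 23.57 pos [ 552.2 -385.7    8.5] psi 0.034 tilt [ 0.004 -0.002] q [ 0.08  0.88  0.75  1.69 -0.76  0.88 -0.38] F [-0.5  1.   6.5] w 0.616
```

View pics/w17.png

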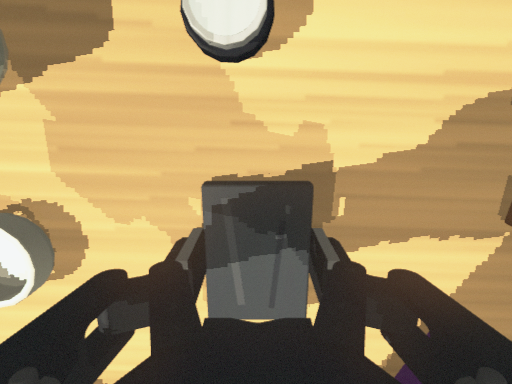

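Run:
```python
from h import *
plan(577.5,-1.4,130,.173)
```

```text
[0.0389, -0.383, -0.1222, 0.003, -0.004, -0.139]
```

Call:
play_rows --pt "0 0 0 -0.04 0 0 0" --pt "0 0 0 -0.1 0 0 0" --pt "0 0.039 -0.05 -0.122 0.003 -0.004 -0.139" --pt "0 0.039 -0.383 -0.122 0.003 -0.004 -0.139" --pt "0 0.039 -0.383 -0.122 0.003 -0.004 -0.139" --pt "0 0.039 -0.383 -0.122 0.003 -0.004 -0.139" --pt "0 0.039 -0.383 -0.122 0.003 -0.004 -0.139" --pt "0 0.039 -0.383 -0.122 0.003 -0.004 -0.139" --pt "0 0.039 -0.383 -0.122 0.003 -0.004 -0.139" --pt "0 0.039 -0.383 -0.122 0.003 -0.004 -0.139" --pt "0 0.039 -0.383 -0.122 0.003 -0.004 -0.139" --force 40

```text
t: 25.0
tool_pos: [577.5, -2.5, 130.1]
orientation: [0.0, 0.996, 0.086, 0.0]
ft_force: [-0.0, -0.6, -0.6]
gripper_width: 0.619
```

Run:
```python
from h import *
state(); p=arm.read_camera('wrist'); save(p,'w18')
plan(577.5,-1.4,14,.173)
```

```text
t 25.0 pos [577.5  -2.5 130.1] psi 0.172 tilt [ 0. -0.] q [-0.69  0.62  0.91  1.87 -0.6   0.95 -0.9 ] F [-0.  -0.6 -0.6] w 0.619
 [0.0002, -0.0016, 0.1161, 0.0, -0.0, -0.002]
```

View pics/w18.png

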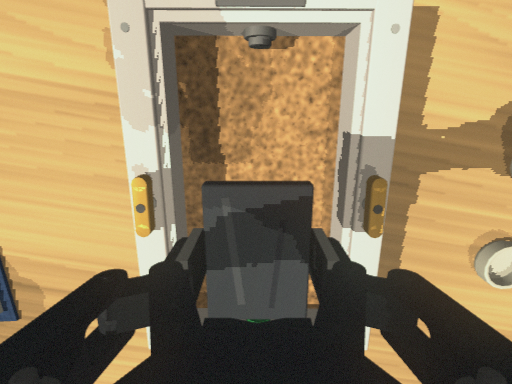

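Call:
play_rows --pt "0 0 -0.001 0.05 0 0 0" --pt "0 0 -0.001 0.09 0 0 0" --pt "0 0 -0.001 0.108 0 0 0" --pt "0 0 -0.001 0.114 0 0 0" --pt "0 0 -0.001 0.116 0 0 0" --pt "0 0 -0.001 0.117 0 0 0" --pt "0 0 -0.001 0.117 0 0 0"

```text
t: 25.92
tool_pos: [577.9, -2.0, 13.9]
orientation: [0.0, 0.996, 0.086, 0.001]
ft_force: [-0.3, 0.4, -1.3]
gripper_width: 0.62
```

Run:
```python
from h import *
state()
```

```text
t 25.93 pos [577.9  -2.   13.9] psi 0.171 tilt [0.002 0.   ] q [-0.59  0.77  0.75  1.94 -0.77  0.75 -0.77] F [-0.3  0.4 -1.3] w 0.62
```

Go 1 mm lower, release (tips swing back up as they open), rise and look.

Call:
play_rows --pt "0 0 0 0.001 0 0 0" --pt "0.4 0 0 0.001 0 0 0" --pt "0.5 0 0 0 0 0 0" --pt "0.6 0 0 0 0 0 0" --pt "0.6 0 0 -0.04 0 0 0" --pt "0.6 0 0 -0.1 0 0 0" --pt "0.6 0 0 -0.16 0 0 0" --pt "0.6 0 0 -0.19 0 0 0" --pt "0.6 0 0 -0.19 0 0 0"

```text
t: 27.05
tool_pos: [578.9, -2.2, 206.2]
orientation: [-0.0, 0.996, 0.086, 0.003]
ft_force: [0.0, -0.0, -0.7]
gripper_width: 0.803
```

Run:
```python
from h import *
state(); p=arm.read_camera('wrist'); save(p,'w19')
d=arm.trace(p,'slate_center')[0]
c=max(cv2.findContours(d['mask'].astype(np.uint8),cv2.RETR_EXTERNAL,cv2.CHAIN_APPROX_NONE)[0],key=len)[:,0]
w=px2w(p,c,15)[:,:2].astype(np.float32); print(cv2.minAreaRect(w))
plan(546,-257,110,.173)
```

```text
t 27.05 pos [578.9  -2.2 206.2] psi 0.172 tilt [0.006 0.001] q [-0.75  0.54  1.    1.79 -0.51  1.09 -0.97] F [ 0.  -0.  -0.7] w 0.803
((574.1451416015625, -1.4627304077148438), (75.41604614257812, 53.12042236328125), 9.87431812286377)
 [-0.0747, 0.2463, 0.0932, -0.0, -0.001, -0.001]
```

View pics/w19.png

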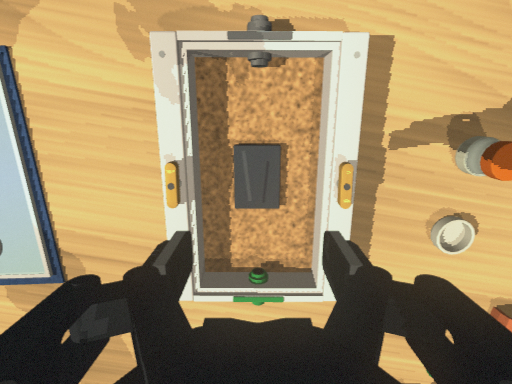

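Run:
```python
from h import *
p=arm.read_camera('wrist')
im=p['image'][25:310,145:375]; cv2.imwrite('pics/w19c.png',cv2.cvtColor(cv2.resize(im,None,fx=2.1,fy=2.1,interpolation=cv2.INTER_CUBIC),cv2.COLOR_RGB2BGR))
w=px2w(p,[(152,33),(368,34),(337,300),(187,300)],46);print(fitrect(w,290,206))
print(px2w(p,[(171.5,186),(346.5,186)],60))
```

```text
(array([574.13541726,  -5.80874263]), np.float64(-2.962657140099243), array([ 4.70989306,  7.00434459, 14.34271648, 15.77908899]))
[[559.89369932  82.65028658  60.        ]
 [589.80458949 -89.28150126  60.        ]]
```

View pics/w19c.png

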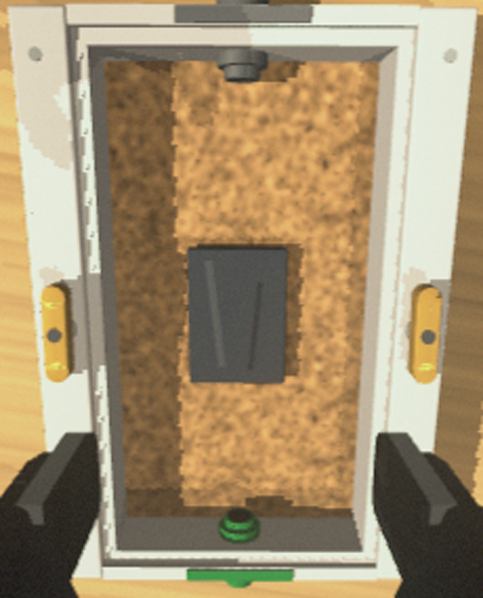

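Call:
play_rows --pt "0.7 -0.02 0.1 0.0 0 0 0" --pt "0.7 -0.073 0.246 0.05 0 0 0" --pt "0.7 -0.073 0.246 0.09 0 0 0" --pt "0.7 -0.073 0.246 0.09 0 0 0" --pt "0.7 -0.073 0.246 0.09 0 0 0" --pt "0.7 -0.073 0.246 0.09 0 0 0" --pt "0.7 -0.073 0.246 0.09 0 0 0"

```text
t: 28.08
tool_pos: [547.0, -255.5, 112.0]
orientation: [-0.001, 0.996, 0.086, -0.001]
ft_force: [-0.5, 0.5, 1.2]
gripper_width: 0.847
```

```bash
cat >> h.py <<'E'
def mrect(p,t,z,k=0):
    d=arm.trace(p,t)[k]
    c=max(cv2.findContours(d['mask'].astype(np.uint8),cv2.RETR_EXTERNAL,cv2.CHAIN_APPROX_NONE)[0],key=len)[:,0]
    w=px2w(p,c,z)[:,:2].astype(np.float32); print(t,k,round(d['score'],2),d['location'],cv2.minAreaRect(w))
E
python3 - <<'E'
from h import *
state(); p=arm.read_camera('wrist'); save(p,'w20')
mrect(p,'dish_center',18)
E
```

```text
t 28.07 pos [ 547.  -255.5  112. ] psi 0.172 tilt [-0.001  0.001] q [-0.2   0.67  0.85  1.82 -0.61  0.95 -0.48] F [-0.5  0.5  1.2] w 0.847
dish_center 0 0.71 [259.3, 196.2] ((546.5548095703125, -254.00428771972656), (47.40388488769531, 46.65550994873047), 38.29176330566406)
```

View pics/w20.png

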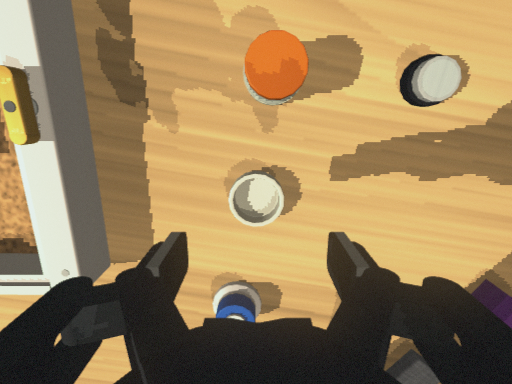

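Call:
play_rows --pt "0.6 0 -0.001 0.05 0 0 0" --pt "0.6 0 -0.001 0.085 0 0 0" --pt "0.6 0 -0.001 0.099 0 0 0" --pt "0.6 0 -0.001 0.099 0 0 0" --pt "0.1 0 -0.001 0.099 0 0 0" --pt "-0.1 0 -0.001 0.099 0 0 0" --pt "-0.2 0 -0.001 0.099 0 0 0" --pt "-0.2 0 -0.001 0.099 0 0 0" --pt "-0.2 0 -0.001 0.099 0 0 0" --pt "-0.2 0 -0.001 0.099 0 0 0" --force 25

```text
t: 29.42
tool_pos: [548.5, -254.2, 15.3]
orientation: [-0.0, 0.996, 0.087, 0.001]
ft_force: [-0.2, 0.8, 7.6]
gripper_width: 0.529
```

Run:
```python
from h import *
state(); p=arm.read_camera('wrist'); save(p,'w21')
plan(576.5,-1.4,130,.173)
```

```text
t 29.43 pos [ 548.5 -254.2   15.3] psi 0.174 tilt [0.003 0.   ] q [-0.13  0.78  0.73  1.87 -0.74  0.78 -0.38] F [-0.2  0.8  7.6] w 0.529
 [0.0716, -0.2442, -0.1145, -0.0, -0.003, 0.001]
```

View pics/w21.png

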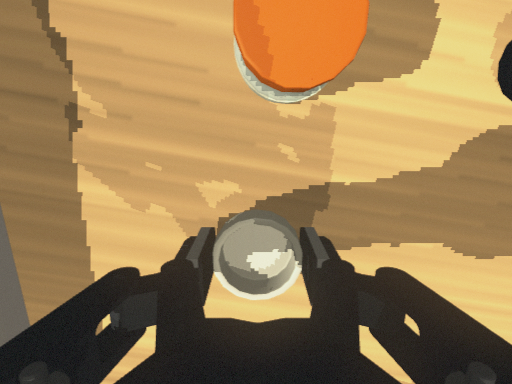

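Call:
play_rows --pt "-0.2 0 0 -0.04 0 0 0" --pt "-0.2 0 0 -0.09 0 0 0" --pt "-0.2 0.073 -0.1 -0.114 0 0 0" --pt "-0.2 0.073 -0.244 -0.114 0 -0.002 0" --pt "-0.2 0.073 -0.244 -0.114 0 -0.002 0" --pt "-0.2 0.073 -0.244 -0.114 0 -0.002 0" --pt "-0.2 0.073 -0.244 -0.114 0 -0.002 0" --pt "-0.2 0.073 -0.244 -0.114 0 -0.002 0" --pt "-0.2 0.073 -0.244 -0.114 0 -0.002 0" --pt "-0.2 0.073 -0.244 -0.114 0 -0.002 0"

```text
t: 30.72
tool_pos: [577.8, -3.5, 129.7]
orientation: [0.0, 0.996, 0.085, 0.0]
ft_force: [0.2, 0.4, -1.1]
gripper_width: 0.524
```

Run:
```python
from h import *
state(); p=arm.read_camera('wrist'); save(p,'w22')
plan(578,-1.6,31,.173)
```

```text
t 30.73 pos [577.8  -3.5 129.7] psi 0.171 tilt [ 0.001 -0.   ] q [-0.69  0.63  0.92  1.87 -0.61  0.95 -0.89] F [ 0.2  0.4 -1.1] w 0.524
 [0.0004, -0.0016, 0.0986, 0.0, -0.001, -0.002]
```

View pics/w22.png

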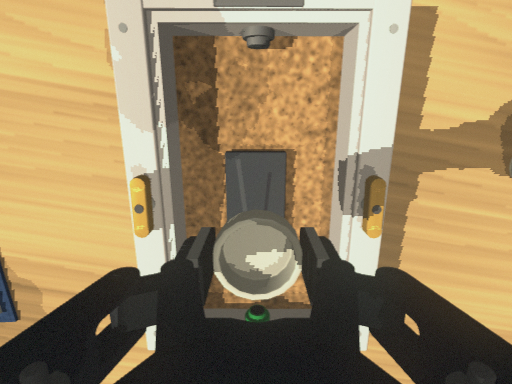

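Call:
play_rows --pt "-0.2 0 -0.001 0.05 0 0 0" --pt "-0.2 0 -0.001 0.08 0 0 0" --pt "-0.2 0 -0.001 0.092 0 0 0" --pt "-0.2 0 -0.001 0.096 0 0 0" --pt "-0.2 0 -0.001 0.098 0 0 0" --pt "-0.2 0 -0.001 0.098 0 0 0" --pt "-0.2 0 -0.001 0.099 0 0 0"

```text
t: 31.65
tool_pos: [578.2, -2.1, 31.3]
orientation: [0.0, 0.996, 0.086, 0.001]
ft_force: [0.1, -0.0, -0.1]
gripper_width: 0.53
```

Run:
```python
from h import *
state(); p=arm.read_camera('wrist'); save(p,'w23')
```

```text
t 31.65 pos [578.2  -2.1  31.3] psi 0.171 tilt [ 0.002 -0.   ] q [-0.61  0.75  0.79  1.94 -0.75  0.78 -0.79] F [ 0.1 -0.  -0.1] w 0.53
```

View pics/w23.png

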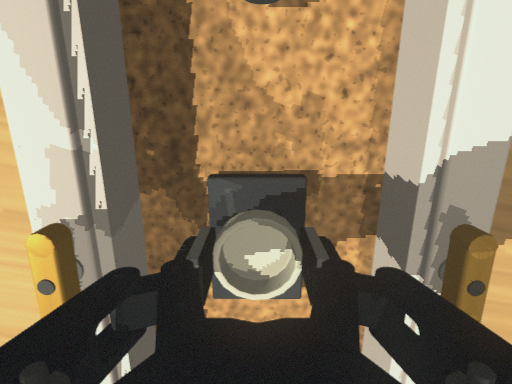

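Run:
```python
from h import *
p=arm.read_camera('wrist')
print(px2w(p,[(257,175),(256,298)],15), px2w(p,[(257,211),(257,299.5)],33))
```

```text
[[613.44336429   4.61818936  15.        ]
 [539.03735964  -7.66573936  15.        ]] [[599.80744196   2.25428783  33.        ]
 [551.13298778  -6.1802404   33.        ]]
```

Call:
play_rows --pt "-0.2 0 0 0.002 0 0 0" --pt "-0.2 0 0 0.002 0 0 0" --pt "0.3 0 0 0.002 0 0 0" --pt "0.45 0 0 0.0 0 0 0" --pt "0.45 0 0 0.0 0 0 0" --pt "0.45 0 0 -0.04 0 0 0" --pt "0.45 0 0 -0.1 0 0 0" --pt "0.6 0 0 -0.16 0 0 0" --pt "0.6 0 0 -0.16 0 0 0" --pt "0.6 0 0 -0.16 0 0 0"

```text
t: 33.0
tool_pos: [577.5, -1.6, 190.6]
orientation: [-0.0, 0.996, 0.086, 0.001]
ft_force: [-0.7, 0.4, 0.4]
gripper_width: 0.796
```

Run:
```python
from h import *
state(); p=arm.read_camera('wrist'); save(p,'w24')
plan(427.5,-376,120,.02)
```

```text
t 33.0 pos [577.5  -1.6 190.6] psi 0.172 tilt [0.001 0.001] q [-0.75  0.56  0.99  1.81 -0.53  1.07 -0.96] F [-0.7  0.4  0.4] w 0.796
 [-0.2113, 0.3434, 0.0699, -0.0, 0.0, 0.152]
```

View pics/w24.png

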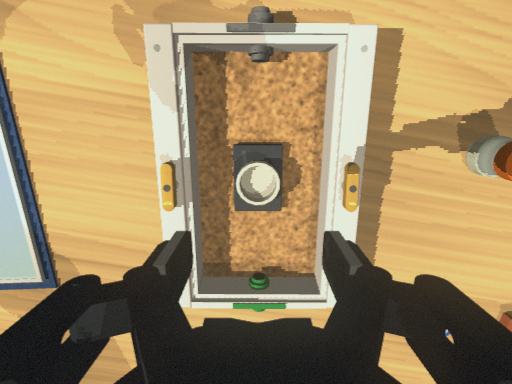

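Call:
play_rows --pt "0.4 -0.06 0.1 0.0 0 0 0.05" --pt "0.4 -0.212 0.343 0.02 0 0 0.152" --pt "0.4 -0.212 0.343 0.05 0 0 0.152" --pt "0.4 -0.212 0.343 0.06 0 0 0.152" --pt "0.4 -0.212 0.343 0.06 0 0 0.152" --pt "0.4 -0.212 0.343 0.06 0 0 0.152" --pt "0.4 -0.212 0.343 0.06 0 0 0.152" --pt "0.4 -0.212 0.343 0.06 0 0 0.152" --pt "0.4 -0.212 0.343 0.06 0 0 0.152" --pt "0.4 -0.212 0.343 0.06 0 0 0.152"

```text
t: 34.3
tool_pos: [427.5, -374.3, 129.4]
orientation: [-0.001, 1.0, 0.011, -0.0]
ft_force: [-0.2, -0.3, -0.2]
gripper_width: 0.698
```

Run:
```python
from h import *
state(); p=arm.read_camera('wrist'); save(p,'w25')
for k in range(2):
  try: mrect(p,'hide_center',25,k)
  except Exception as e: print(e)
```

```text
t 34.3 pos [ 427.5 -374.3  129.4] psi 0.022 tilt [-0.001  0.001] q [ 0.02  0.61  0.91  1.89 -0.59  0.94 -0.34] F [-0.2 -0.3 -0.2] w 0.698
hide_center 0 0.87 [134.9, 345.5] ((268.42919921875, -248.60435485839844), (34.54799270629883, 30.895431518554688), 1.3002268075942993)
hide_center 1 0.8 [259.6, 196.4] ((426.22369384765625, -378.7199401855469), (53.10669708251953, 40.9913444519043), 1.9711648225784302)
```

View pics/w25.png

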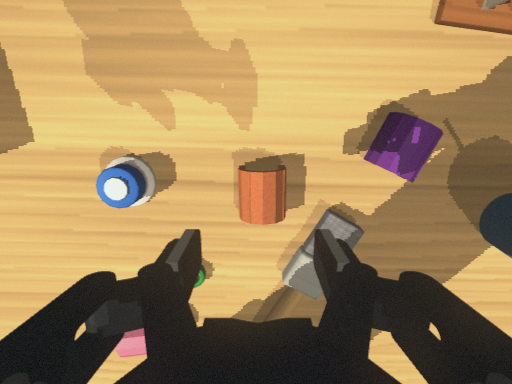

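Call:
play_rows --pt "0.35 0.0035 0.004 0.05 0 0 0" --pt "0.35 0.0035 0.004 0.09 0 0 0" --pt "0.35 0.0035 0.004 0.11 0 0 0" --pt "0.35 0.0035 0.004 0.114 0 0 0" --pt "0.35 0.0035 0.004 0.114 0 0 0"

```text
t: 35.08
tool_pos: [431.4, -379.2, 16.8]
orientation: [0.0, 1.0, 0.011, 0.0]
ft_force: [-0.3, 0.6, -0.5]
gripper_width: 0.673
```

Run:
```python
from h import *
state(); p=arm.read_camera('wrist'); save(p,'w26')
```

```text
t 35.08 pos [ 431.4 -379.2   16.8] psi 0.021 tilt [ 0.001 -0.   ] q [ 0.13  0.75  0.75  1.95 -0.76  0.74 -0.21] F [-0.3  0.6 -0.5] w 0.673
```

View pics/w26.png

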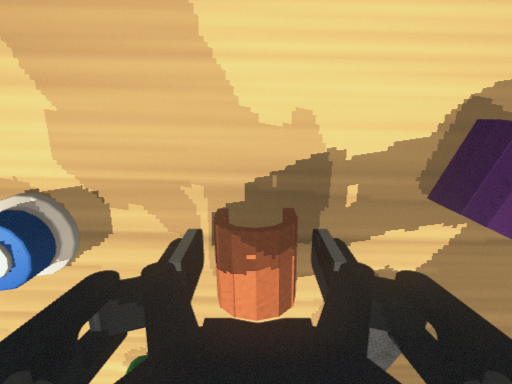

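Call:
play_rows --pt "0.1 0 0 0 0 0 0" --pt "-0.1 0 0 0 0 0 0" --pt "-0.2 0 0 0 0 0 0" --pt "-0.3 0 0 0 0 0 0" --pt "-0.3 0 0 0 0 0 0" --pt "-0.3 0 0 0 0 0 0" --force 30

```text
t: 35.88
tool_pos: [432.3, -379.8, 18.5]
orientation: [0.001, 1.0, 0.011, 0.002]
ft_force: [-0.9, 1.9, 7.9]
gripper_width: 0.485
```

Run:
```python
from h import *
state(); p=arm.read_camera('wrist'); save(p,'w27')
c,s=np.cos(.173),np.sin(.173)
print(px2w(p,[(257,319),(257,251)],32))
plan(576.3-84*c,-1.5-84*s,140,.173)
```

```text
t 35.88 pos [ 432.3 -379.8   18.5] psi 0.021 tilt [ 0.003 -0.001] q [ 0.13  0.75  0.75  1.95 -0.76  0.74 -0.21] F [-0.9  1.9  7.9] w 0.485
[[ 402.39443287 -379.87602498   32.        ]
 [ 439.12896822 -379.07994745   32.        ]]
 [0.0694, -0.3623, -0.1218, 0.002, -0.003, -0.152]
```

View pics/w27.png

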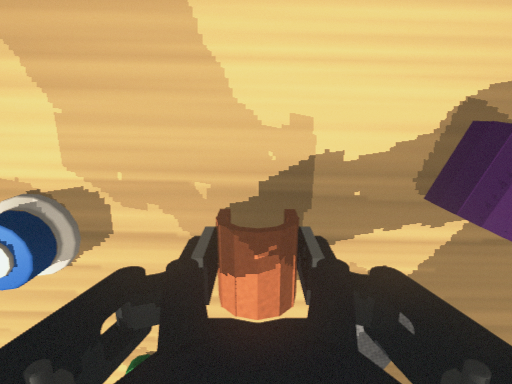

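Run:
```python
from h import *
c,s=np.cos(.173),np.sin(.173)
plan(576.3-78*c,-1.5-78*s,140,.173)
```

```text
[0.0754, -0.3632, -0.1218, 0.002, -0.003, -0.152]
```

Call:
play_rows --pt "-0.3 0 0 -0.04 0 0 0" --pt "-0.3 0 0 -0.1 0 0 0" --pt "-0.3 0.02 -0.05 -0.122 0 0 -0.05" --pt "-0.3 0.0754 -0.363 -0.122 0.002 -0.003 -0.152" --pt "-0.3 0.0754 -0.363 -0.122 0.002 -0.003 -0.152" --pt "-0.3 0.0754 -0.363 -0.122 0.002 -0.003 -0.152" --pt "-0.3 0.0754 -0.363 -0.122 0.002 -0.003 -0.152" --pt "-0.3 0.0754 -0.363 -0.122 0.002 -0.003 -0.152" --pt "-0.3 0.0754 -0.363 -0.122 0.002 -0.003 -0.152" --pt "-0.3 0.0754 -0.363 -0.122 0.002 -0.003 -0.152" --pt "-0.3 0.0754 -0.363 -0.122 0.002 -0.003 -0.152"

```text
t: 37.3
tool_pos: [499.3, -16.8, 140.6]
orientation: [-0.0, 0.996, 0.085, 0.0]
ft_force: [0.3, -0.8, -1.5]
gripper_width: 0.485
```

Run:
```python
from h import *
state(); p=arm.read_camera('wrist'); save(p,'w28')
c,s=np.cos(.173),np.sin(.173)
plan(576.3-78*c,-1.5-78*s,24,.173)
```

```text
t 37.3 pos [499.3 -16.8 140.6] psi 0.171 tilt [0.001 0.   ] q [-0.78  0.5   0.98  2.05 -0.54  0.88 -0.89] F [ 0.3 -0.8 -1.5] w 0.485
 [0.0004, -0.0019, 0.1165, -0.0, -0.001, -0.003]
```

View pics/w28.png

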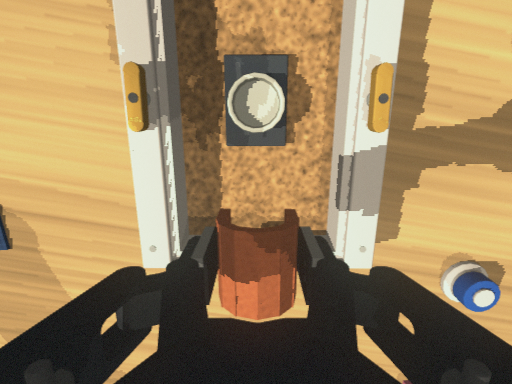

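Call:
play_rows --pt "-0.3 0 -0.0015 0.05 0 0 0" --pt "-0.3 0 -0.0015 0.09 0 0 0" --pt "-0.3 0 -0.0015 0.108 0 0 0" --pt "-0.3 0 -0.0015 0.114 0 0 0" --pt "-0.3 0 -0.0015 0.117 0 0 0" --pt "-0.3 0 -0.0015 0.118 0 0 0" --pt "-0.3 0 -0.0015 0.118 0 0 0"

```text
t: 38.22
tool_pos: [499.6, -16.1, 23.5]
orientation: [0.0, 0.996, 0.085, 0.001]
ft_force: [-2.1, -2.1, 4.6]
gripper_width: 0.482
```

Run:
```python
from h import *
state(); p=arm.read_camera('wrist'); save(p,'w29')
```

```text
t 38.23 pos [499.6 -16.1  23.5] psi 0.17 tilt [ 0.002 -0.   ] q [-0.61  0.66  0.76  2.13 -0.78  0.65 -0.7 ] F [-2.1 -2.1  4.6] w 0.482
```

View pics/w29.png

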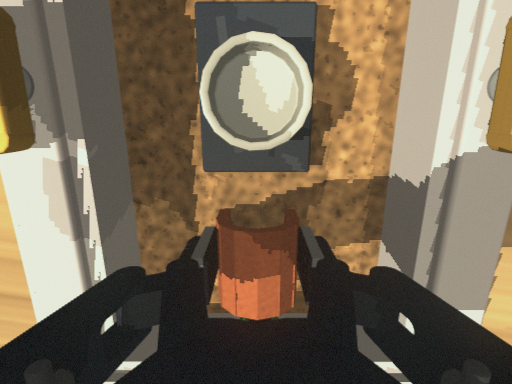

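On the floor (4.6 N contact). Release and rise.

Call:
play_rows --pt "0.1 0 0 0 0 0 0" --pt "0.25 0 0 0 0 0 0" --pt "0.35 0 0 0 0 0 0" --pt "0.35 0 0 -0.04 0 0 0" --pt "0.35 0 0 -0.1 0 0 0" --pt "0.5 0 0 -0.15 0 0 0" --pt "0.5 0 0 -0.19 0 0 0" --pt "0.5 0 0 -0.19 0 0 0"

```text
t: 39.28
tool_pos: [500.8, -16.1, 216.0]
orientation: [-0.0, 0.996, 0.085, 0.003]
ft_force: [0.4, -0.5, -0.5]
gripper_width: 0.752
```

Run:
```python
from h import *
state(); p=arm.read_camera('wrist'); save(p,'w30')
plan(434.5,-256,130,.6)
p=arm.read_camera('top'); im=p['image'][80:250,150:400]; cv2.imwrite('pics/t30.png',cv2.cvtColor(cv2.resize(im,None,fx=3.2,fy=3.2,interpolation=cv2.INTER_CUBIC),cv2.COLOR_RGB2BGR))
```

```text
t 39.27 pos [500.8 -16.1 216. ] psi 0.17 tilt [0.007 0.001] q [-0.88  0.4   1.1   1.97 -0.42  1.02 -0.99] F [ 0.4 -0.5 -0.5] w 0.752
 [-0.1055, 0.2258, 0.0839, 0.001, -0.004, -0.429]
```

View pics/w30.png

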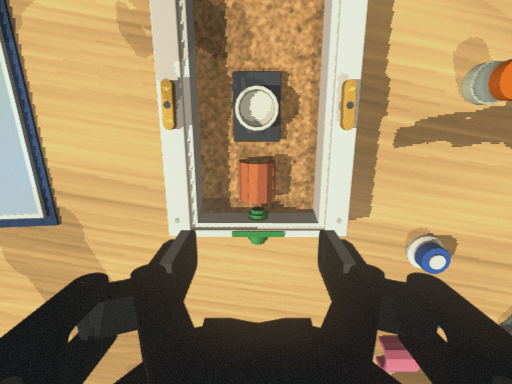

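Run:
```python
from h import *
plan(434.5,-256,125,.173)
```

```text
[-0.1046, 0.226, 0.0881, -0.0, -0.002, -0.002]
```

Call:
play_rows --pt "0.5 -0.05 0.1 0 0 0 0" --pt "0.5 -0.105 0.226 0.04 0 -0.004 0" --pt "0.5 -0.105 0.226 0.088 0 -0.004 0" --pt "0.5 -0.105 0.226 0.088 0 -0.004 0" --pt "0.5 -0.105 0.226 0.088 0 -0.004 0" --pt "0.5 -0.105 0.226 0.088 0 -0.004 0" --pt "0.5 -0.105 0.226 0.088 0 -0.004 0"

```text
t: 40.25
tool_pos: [434.1, -255.1, 124.6]
orientation: [-0.0, 0.996, 0.085, -0.001]
ft_force: [0.4, -0.1, 0.5]
gripper_width: 0.754
```

Run:
```python
from h import *
state(); p=arm.read_camera('wrist'); save(p,'w31')
mrect(p,'drinker_center',20)
```

```text
t 40.25 pos [ 434.1 -255.1  124.6] psi 0.171 tilt [-0.003  0.001] q [-0.23  0.51  0.92  2.05 -0.55  0.84 -0.39] F [ 0.4 -0.1  0.5] w 0.754
drinker_center 0 0.55 [256.5, 192.9] ((435.5602722167969, -254.7593994140625), (47.08692932128906, 41.89284896850586), 26.581823348999023)
```

View pics/w31.png

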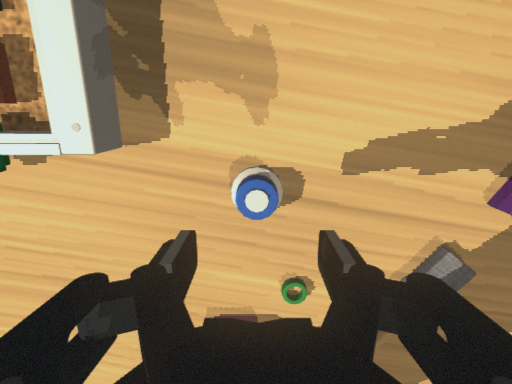

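Run:
```python
from h import *
p=arm.read_camera('wrist'); print(px2w(p,[257,201.5],32),px2w(p,[(257,168)],6))
```

```text
[[ 431.66642504 -254.73566541   32.        ]] [[ 454.53187539 -250.71527929    6.        ]]
```

Call:
play_rows --pt "0.3 -0.002 0 0.05 0 0.002 0" --pt "0.3 -0.002 0 0.085 0 0.002 0" --pt "0.3 -0.002 0 0.1 0 0.002 0" --pt "0.3 -0.002 0 0.102 0 0.002 0" --pt "0.3 -0.002 0 0.102 0 0.002 0"

```text
t: 41.02
tool_pos: [433.5, -255.4, 24.2]
orientation: [0.0, 0.996, 0.086, 0.001]
ft_force: [-0.3, 0.0, 0.0]
gripper_width: 0.652
```

Run:
```python
from h import *
state(); p=arm.read_camera('wrist'); save(p,'w32')
```

```text
t 41.02 pos [ 433.5 -255.4   24.2] psi 0.173 tilt [0.002 0.   ] q [-0.09  0.65  0.73  2.12 -0.75  0.64 -0.23] F [-0.3  0.   0. ] w 0.652
```

View pics/w32.png

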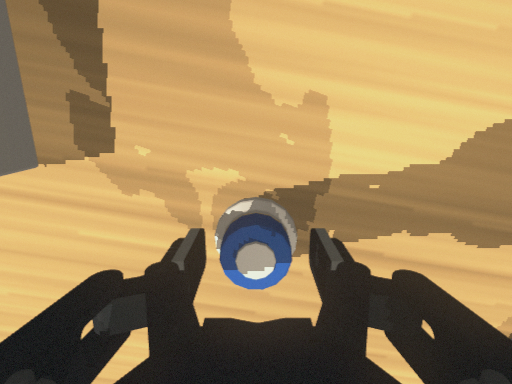

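Well centred. Close gently.

Call:
play_rows --pt "0.1 -0.001 0 0.002 0 0 0" --pt "-0.1 -0.001 0 0.002 0 0 0" --pt "-0.25 -0.001 0 0.002 0 0 0" --pt "-0.4 -0.001 0 0.002 0 0 0" --pt "-0.4 -0.001 0 0.002 0 0 0" --pt "-0.4 -0.001 0 0.002 0 0 0" --force 30

```text
t: 41.82
tool_pos: [432.8, -255.6, 22.9]
orientation: [-0.0, 0.996, 0.086, 0.002]
ft_force: [-1.0, 2.4, 6.8]
gripper_width: 0.419
```

Run:
```python
from h import *
state(); p=arm.read_camera('wrist'); save(p,'w33')
c,s=np.cos(.173),np.sin(.173)
print(px2w(p,[255,260],32))
plan(576.3+84*c,-1.5+84*s,160,.173)
```

```text
t 41.83 pos [ 432.8 -255.6   22.9] psi 0.173 tilt [0.003 0.   ] q [-0.08  0.65  0.73  2.12 -0.75  0.64 -0.22] F [-1.   2.4  6.8] w 0.419
[[ 432.50115958 -254.17892237   32.        ]]
 [0.2695, -0.2257, -0.1363, 0.0, -0.003, -0.0]
```

View pics/w33.png

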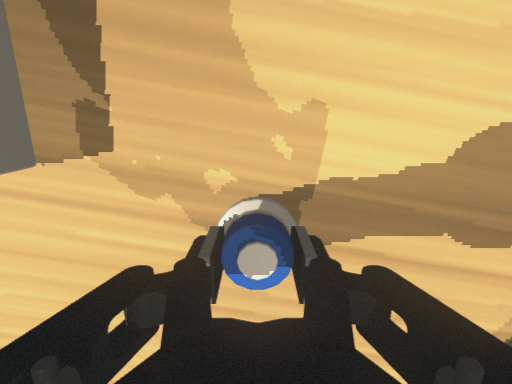

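Call:
play_rows --pt "-0.4 0 0 -0.04 0 0 0" --pt "-0.4 0 0 -0.09 0 0 0" --pt "-0.4 0.03 -0.03 -0.136 0 -0.003 0" --pt "-0.4 0.08 -0.067 -0.136 0 -0.003 0" --pt "-0.4 0.13 -0.109 -0.136 0 -0.003 0" --pt "-0.4 0.18 -0.151 -0.136 0 -0.003 0" --pt "-0.4 0.23 -0.193 -0.136 0 -0.003 0" --pt "-0.4 0.26 -0.218 -0.136 0 -0.003 0" --pt "-0.4 0.2695 -0.227 -0.136 0 -0.003 0" --pt "-0.4 0.2695 -0.227 -0.136 0 -0.003 0" --pt "-0.4 0.2695 -0.227 -0.136 0 -0.003 0"

```text
t: 43.25
tool_pos: [657.8, 12.2, 159.9]
orientation: [0.0, 0.996, 0.085, -0.0]
ft_force: [-0.6, -0.7, -0.2]
gripper_width: 0.417
```

Run:
```python
from h import *
state(); p=arm.read_camera('wrist'); save(p,'w34')
c,s=np.cos(.173),np.sin(.173)
plan(576.3+84*c,-1.5+84*s,28,.173)
```

```text
t 43.25 pos [657.8  12.2 159.9] psi 0.17 tilt [-0.    -0.001] q [-0.65  0.71  0.93  1.63 -0.62  1.12 -0.96] F [-0.6 -0.7 -0.2] w 0.417
 [0.0013, -0.0006, 0.132, 0.001, 0.0, -0.003]
```

View pics/w34.png

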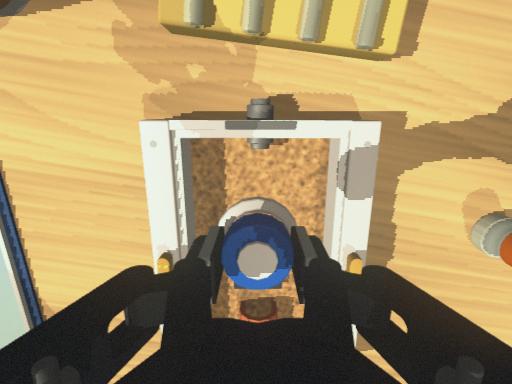

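Call:
play_rows --pt "-0.4 0.001 -0.0005 0.05 0 0 0" --pt "-0.4 0.001 -0.0005 0.1 0 0 0" --pt "-0.4 0.001 -0.0005 0.122 0 0 0" --pt "-0.4 0.001 -0.0005 0.129 0 0 0" --pt "-0.4 0.001 -0.0005 0.132 0 0 0" --pt "-0.4 0.001 -0.0005 0.133 0 0 0" --pt "-0.4 0.001 -0.0005 0.133 0 0 0"

```text
t: 44.18
tool_pos: [659.4, 12.8, 28.1]
orientation: [0.0, 0.996, 0.085, 0.001]
ft_force: [-0.3, -0.5, -0.4]
gripper_width: 0.418
```

Run:
```python
from h import *
state(); p=arm.read_camera('wrist'); save(p,'w35')
```

```text
t 44.17 pos [659.4  12.8  28.1] psi 0.17 tilt [ 0.002 -0.   ] q [-0.58  0.85  0.8   1.72 -0.76  0.9  -0.86] F [-0.3 -0.5 -0.4] w 0.418
```

View pics/w35.png

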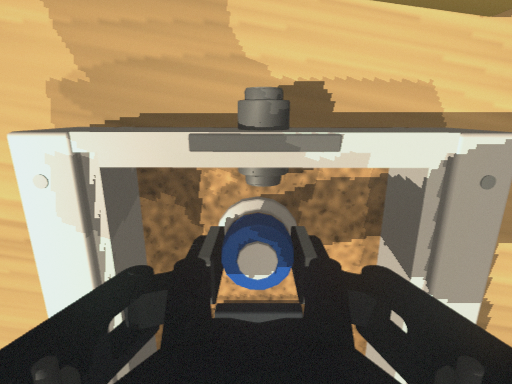

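Lower a touch, release, rise.

Call:
play_rows --pt "-0.4 0 0 0.002 0 0 0" --pt "-0.4 0 0 0.002 0 0 0" --pt "0 0 0 0.002 0 0 0" --pt "0.2 0 0 0.001 0 0 0" --pt "0.3 0 0 0 0 0 0" --pt "0.3 0 0 -0.04 0 0 0" --pt "0.3 0 0 -0.1 0 0 0" --pt "0.3 -0.05 0 -0.15 0 0 0" --pt "0.3 -0.08 0 -0.2 0 0 0" --pt "0.3 -0.08 0 -0.22 0 0 0" --pt "0.3 -0.08 0 -0.22 0 0 0"

```text
t: 45.6
tool_pos: [580.9, -0.8, 249.8]
orientation: [-0.0, 0.996, 0.085, 0.003]
ft_force: [0.9, 0.3, -0.2]
gripper_width: 0.651
```

Run:
```python
from h import *
state(); p=arm.read_camera('wrist'); save(p,'w36')
plan(520,-200,300,1.2)
```

```text
t 45.6 pos [580.9  -0.8 249.8] psi 0.17 tilt [0.005 0.001] q [-0.79  0.51  1.06  1.73 -0.48  1.18 -1.  ] F [ 0.9  0.3 -0.2] w 0.651
 [-0.0934, 0.1865, -0.052, 0.002, -0.003, -1.029]
```

View pics/w36.png

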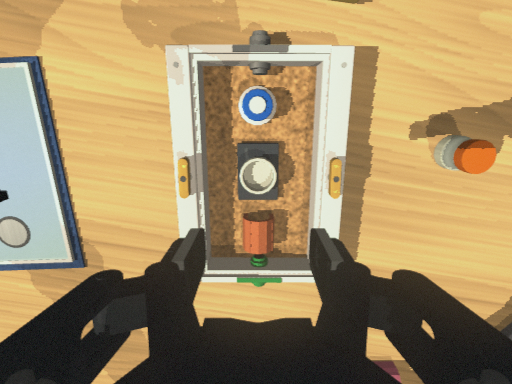

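Call:
play_rows --pt "0.3 -0.093 0.286 -0.05 0 0 0" --pt "0.3 -0.093 0.286 -0.05 0 0 0" --pt "0.3 -0.093 0.286 -0.05 0 0 0" --pt "0.3 -0.093 0.286 -0.05 0 0 0" --pt "0.3 -0.093 0.286 -0.05 0 0 0" --pt "0.3 -0.093 0.286 -0.05 0 0 0" --pt "0.3 -0.093 0.286 -0.05 0 0 0" --pt "0.3 -0.093 0.286 -0.05 0 0 0"

```text
t: 46.65
tool_pos: [538.0, -296.0, 296.9]
orientation: [-0.001, 0.996, 0.087, 0.001]
ft_force: [-0.2, 0.2, -0.9]
gripper_width: 0.649
```

Run:
```python
from h import *
state(); p=arm.read_camera('top'); save(p,'t37')
mrect(p,'slate_center',15)
for t,z in [('dish_center',33),('hide_center',30),('drinker_center',30),('lid_handle',9)]:
    for k in range(2):
        try: mrect(p,t,z,k)
        except Exception as e: pass
im=p['image'][95:255,40:290]; cv2.imwrite('pics/t37c.png',cv2.cvtColor(cv2.resize(im,None,fx=3.2,fy=3.2,interpolation=cv2.INTER_CUBIC),cv2.COLOR_RGB2BGR))
p=arm.read_camera('scene'); im=p['image'][140:300,200:460]; cv2.imwrite('pics/s37c.png',cv2.cvtColor(cv2.resize(im,None,fx=3,fy=3,interpolation=cv2.INTER_CUBIC),cv2.COLOR_RGB2BGR))
```

```text
t 46.65 pos [ 538.  -296.   296.9] psi 0.173 tilt [0.001 0.002] q [-0.23  0.52  1.02  1.57 -0.45  1.31 -0.54] F [-0.2  0.2 -0.9] w 0.649
slate_center 0 0.88 [228.9, 173.3] ((576.4603271484375, 0.7111473083496094), (79.67874145507812, 56.294010162353516), 9.899231910705566)
dish_center 0 0.71 [229.5, 167.8] ((573.2724609375, 0.015697479248046875), (43.739418029785156, 43.592586517333984), 45.74620056152344)
hide_center 0 0.9 [334.4, 284.2] ((273.1797790527344, -257.4337463378906), (45.18225860595703, 49.09599685668945), 3.6326992511749268)
hide_center 1 0.79 [422.7, 206.2] ((471.221923828125, -490.343017578125), (44.69930648803711, 50.1945915222168), 67.70699310302734)
drinker_center 0 0.79 [222.1, 135.4] ((653.7298583984375, 14.134332656860352), (48.47225570678711, 47.48491287231445), 27.413433074951172)
lid_handle 0 0.78 [96.3, 191.2] ((515.1934814453125, 343.6276550292969), (269.55804443359375, 151.0173797607422), 11.39294147491455)
```

View pics/t37c.png

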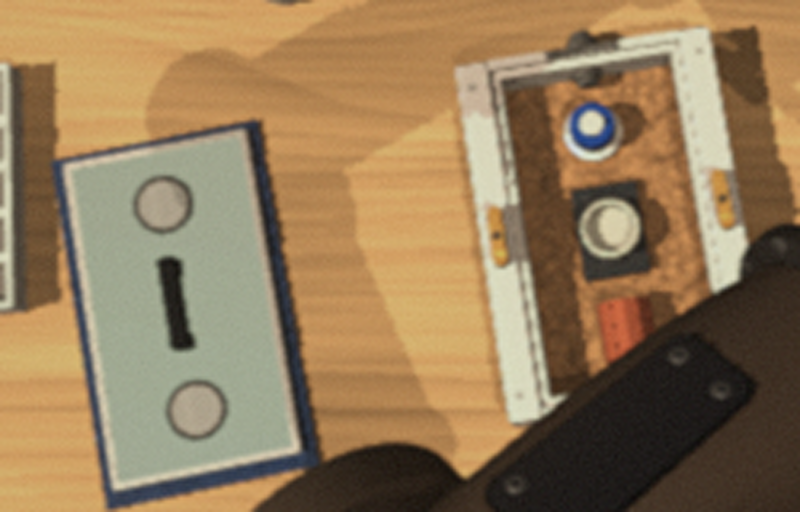

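View pics/s37c.png

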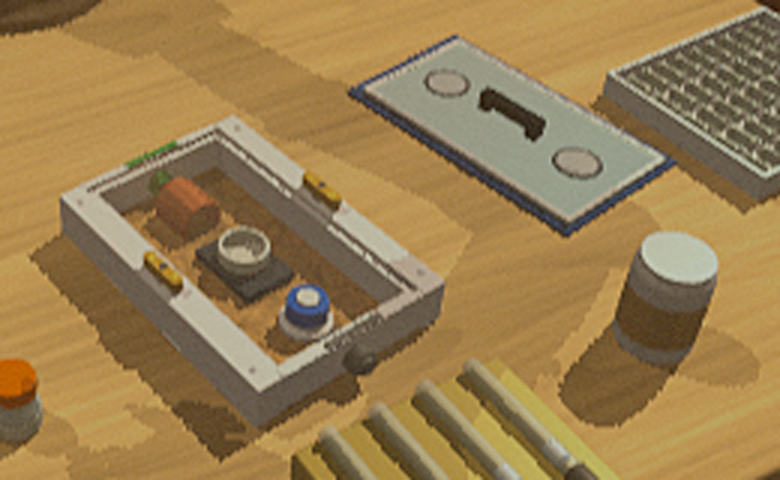

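Run:
```python
from h import *
p=arm.read_camera('wrist')
T=np.eye(4); psi=.17; T[:3,:3]=[[np.cos(psi),np.sin(psi),0],[np.sin(psi),-np.cos(psi),0],[0,0,-1]]; T[:3,3]=[499.6,-16.1,23.5]
T=T@np.array(p['T_tool_cam'])
ax=np.array([np.cos(.173),np.sin(.173)])
for uv,z in [((256,170),15),((257,319),37),((218,211),22),((257,251),37)]:
    w=px2w(p,uv,z,T)[0]; print(uv,((w[:2]-[576.3,-1.5])@ax).round(1))
```

```text
(256, 170) -37.8
(257, 319) -107.9
(218, 211) -57.0
(257, 251) -71.1
```

Run:
```python
from h import *
print(arm.finish_job()); state()
```

```text
the job is handed in; nothing more can be done
None
the job is handed in; nothing more can be done
```

I finished the ant tray and handed the job in at about 47 s of the 144 s allowed. The interface gives no verdict, so what follows rests on my own camera checks.

- **Buttons and lid:** Both brass buttons lie along their rails. The lid is flat on the blue mat with its handle up. By the top camera its centre is within about 4 mm of my mat estimate, and its direction within about 0.02 rad.
- **Slate and dish:** At release the wrist camera put the slate within about 1 mm of the tray centre. The top camera put it about 2 mm off after release. The dish sits within about 1–3 mm of the slate's centre.
- **Hide:** It is on the floor at the green connector end, its tunnel lengthwise. From the wrist picture just before release, its centre is about 85 mm from the tray centre, against 84 mm wanted.
- **Drinker:** It stands upright at the other end. The arm released it about 84 mm from the tray centre. The top camera read about 78 mm, probably because part of the picture showed the foot rather than the body; both readings are within the 15 mm allowed.

The trained network did not report the hide in the last top picture, because the arm partly hid it. I could see it in place in that picture and the scene picture, but have no position reading from after its release. Wrist-camera positions taken from high up also disagreed with close-up ones by up to about 4 mm, so I relied on the close-up views.

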